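# Fill the music crate from the screw-top jar and the bench

## Robot

A 6-joint arm with a two-finger parallel gripper is mounted at the origin on the work surface. World frame = base frame: x ahead of the robot, y to its left, z up, the work surface at z = 0. Lengths are in m, angles in rad, forces in N, time in s.
With the tool pointing down it reaches from about 0.375 to 0.975 m from the base axis. Payload 3.8 kg.
Tool frame: the origin (TCP) lies midway between the tips of the shut fingers; the grasp point (between the pads) lies 19 mm behind it; y points along the fingers, x is the direction in which the jaws open and shut, and the axes are right-handed (so a half turn about y gives the same grasp; the last joint's range is limited). The gripper opens to 88 mm and grips with 3 to 60 N. Pads are 18 mm wide; open, the fingers measure 123 mm over their backs; the gripper's body (75 mm by 187 mm) begins 45 mm behind the grasp point.
Start: joints at [1.249, 0.264, 1.604, -0, 1.274, -0.037], TCP at [0.19, 0.648, 0.239] pointing down, gripper open.
Joint ranges: [-2.63, 2.63], [-0.94, 2.18], [0.31, 2.57], [-1.31, 4.45], [0, 2.66], [-2.55, 2.55]. Speed limits (rad/s): [2.57, 2.57, 3.14, 3.14, 3.14, 3.14].

## Interface

Orientations are given as a unit quaternion [w, x, y, z].
In Python, from workcell import state, get_image, hand_in, recognise, spot_point gives the robot as it stands.
- The arm moves only by the tool step_arm, never from a script. Its argument "targets" is one flat list of numbers, 7 for each row, row after row: the turn, a rotation vector about the tool's x, y, z in units of 5 degrees (1.0 is 5 degrees), then the shift along the tool's x, y, z in units of 30 mm (1.0 is 30 mm), then the opening, from 0 (shut) to 1 (fully open). A call has 1 to 10 rows; each row is the pose to reach, as a shift and turn from the pose commanded when the call began, along the tool's axes at that moment; what a row does not reach only later rows make up. A row lasts 1/12 s, in which the tool goes at most 41.7 mm and 7.16 degrees, less where a joint would pass 70% of its speed; a pose out of reach is approached as far as the arm can. A call with a gripper value outside its range is refused whole. The fingers move at their own pace and stop on an object; "squeeze" is the grip in N (left out, the last holds). Time passes only in rows, so rows that repeat a pose let the fingers close. It gives the time, the measured TCP pose, the force and the opening at its end, in the units of the state.
- state(): the state, without advancing time (a new reading comes with each control period).
- get_image(name): name is "side" or "top"; returns a dict with "color" (480x640x3 uint8, red, green, blue), "mtx" (3x3 intrinsics, pixels), "R" (3x3) and "t" (3): a world point X has camera coordinates R X + t. Camera axes: x right, y down, z forward; pixel columns grow to the right and rows downward; lengths in m; the calibration is good to about 2 mm. A picture is of the moment at which its call begins. There is no depth.
- hand_in(): hands the job in, once; it reports no verdict.
Trained networks look in a picture, given as the dict that the camera call returned (one of the last four; its "shot" number tells which), for a name from the list of things; names that differ only in an ending like _2 or _b are one class to them, and where a whole thing is asked for, a point or a joint stands for the part that bears it (a point fixed in the world has none). Each returns a list of dicts, best first, with "p" (0 to 1); they miss things now and then, are a little off and sometimes report something else, mostly with a low value. They report only what shows in the picture. A call takes as long as a camera call. They do not tell look-alikes from the thing itself.
- recognise(picture, label): "bbox" ([left, top, right, bottom] in pixels, round what is visible of it).
- spot_point(picture, label): "location" ([column, row] in pixels: a listed point, or the origin of a listed thing).
The state is a dict: "time_s": time; "q": joint angles; "joint_velocities": joint speeds; "joint_efforts": joint torques, N m; "position": TCP position; "tcp_rot": TCP orientation; "contact_force": force on the tool from outside, world axes, zero at the start; "ft_torque": the same for the moment, N m; "opening": finger opening in m.
Only numpy, scipy, OpenCV 4.12 (cv2) and the standard library are available. Lean on these libraries where they do the work, as an engineer would, in place of code of your own. Each camera call takes 0.05 s, during which the arm holds its last target. There are 200 camera calls.

## Task

Pack the music crate: unscrew the cap of the clear jar on the tilting stand and lift it off, swing the jar right over by its crank so that all its rhythm sticks tip out into the crate, then swing it back fully upright and screw the cap all the way down again. Also put every xylophone bar, beater and wood block lying on the bench into the crate, with everything lying down inside it below the rim. Leave the block tower, helmet, excavator and pot where they are.

Things in the scene. Friction and masses are not known exactly. Their poses are not given: they have to be found in the camera images.
- stand: Wooden tilting stand, fixed: base 130 (x) by 100 (y, -30 to +70) by 14 mm, two uprights 172 mm high, outer faces 52 mm either side of the middle along x. The jar hangs between them on a level axle along the stand's x, 160 mm above the bench. Origin on the bench below the axle's middle; z up. The crank is on the -x side; the jar tips towards -y, where the crate is.
- jar (a joint): Tilt of the jar, rad: 0 upright (stop), 2.35 tipped right over, mouth down over the crate (stop); positive turns the mouth towards the stand's -y. The axle is stiff (0.5 N m friction, about 6 N at the crank peg) and stays where it is left. The sticks slide out well only near the far stop.
- jar_mouth (a point): Centre of the rim of the clear plastic jar, z along the jar's axis out of the mouth. Jar 110 mm long, outer diameter 61 mm, inner 53 mm; its axle is 85 mm below the rim (rim 245 mm above the bench when upright). Round the neck runs a coarse right-hand two-start thread (25 mm a turn), 72 mm in diameter, its upper ends 5 mm below the rim.
- crank_peg (a point): Middle of the crank's peg, a round wooden grip 14 mm thick, 56 mm long, level along the stand's x, 90 mm from the jar's axle and 90 mm to -x of the stand's middle (steel arm at 55 to 61 mm); turns with the jar. Jar upright: the crank leans 1.175 rad from vertical to the stand's +y; fully tipped: as much to -y, so the peg swings over the top. Site axes = jar's axes.
- cap: Wooden screw cap, on the jar at the start. 82 mm diameter, 72 mm high, about 0.12 kg: hollow skirt 33 mm deep (inside diameter 76), 5 mm disc, square grip block on top. Origin: centre of the skirt's lower edge; z up. Two lugs inside the skirt's edge run under the thread. Fully screwed down, the disc lies on the rim: origin 33 mm below jar_mouth along the jar's axis.
- cap_grip (a point): Centre of the cap's grip block, 55 mm above the cap's origin: 36 by 36 mm, 34 mm high, sides along the cap's x and y. Anticlockwise from above unscrews; the cap rises 25 mm a turn and comes free after about 0.75 turn, then lifts straight off. Set on the neck again it rests with its lugs on the thread; 0.7 to 1.3 turns clockwise screw it down.
- stick0_mid (a point): Middle of a rhythm stick: plain light wooden rod with round ends, 80 mm long, 18 mm thick, axis along its z. In the jar at the start; two or three of stick0 to stick2 are present (None if absent).
- stick1_mid (a point): Middle of a rhythm stick: plain light wooden rod with round ends, 80 mm long, 18 mm thick, axis along its z. In the jar at the start; two or three of stick0 to stick2 are present (None if absent).
- stick2_mid (a point): Middle of a rhythm stick: plain light wooden rod with round ends, 80 mm long, 18 mm thick, axis along its z. In the jar at the start; two or three of stick0 to stick2 are present (None if absent).
- crate: Open plywood crate, fixed to the bench beside the stand, where the tipped jar empties: outside 200 (x) by 212 (y) by 60 mm high, walls and floor 6 mm. Origin: centre of the underside; z up.
- bar_long: Lies loose on the bench at the start; may be absent. Long wooden xylophone bar, 170 (x) by 30 (y) by 14 mm high. Origin: centre of the underside.
- bar_short: Lies loose on the bench at the start; may be absent. Short wooden xylophone bar, 115 (x) by 30 (y) by 14 mm high. Origin: centre of the underside.
- beater: Lies loose on the bench at the start; may be absent. Wooden xylophone beater lying along its x: block head 28 (x) by 44 (y) by 28 mm centred at x = +55 mm, round handle 14 mm thick with its axis 14 mm above the origin, ball of 28 mm at x = -70 mm. Origin: at underside height below the handle's axis. Balances near x = +20 mm.
- woodblock: Lies loose on the bench at the start; may be absent. Wooden percussion block, 100 (x) by 44 (y) by 36 mm high, with a slit along each side. Origin: centre of the underside.
- tower: Bystander: tower of three clear acrylic blocks, 80 mm square at the foot, 145 mm high. Origin: centre of the underside.
- helmet: Bystander: red plastic doll's helmet, 100 mm across, 69 mm high. Origin: centre of the underside.
- excavator: Bystander: orange toy excavator, about 165 mm long, 80 mm wide, 120 mm high. Origin: under the middle of its tracks.
- pot: Bystander: grey ceramic pot, 100 mm across, 90 mm high. Origin: centre of the underside.
Not all that is in view belongs to the job. What is shaped like the cap but purple or turquoise is not meant. There is more than one size of the beater; the one meant has the size given above.

How it is judged:
By the outcome, as a careful person would: the job done as asked, in the order asked, and still so for the second after the job is handed in, with the robot touching nothing.
Of stick0, stick1, stick2 only 2 to 3 are there at a start; the rules pass over those that are not, and their reading is None.
Of bar_long, bar_short, beater, woodblock only 2 to 3 are there at a start; the rules pass over those that are not, and their reading is None.
At some moment in a run one of bar_long, bar_short, beater, woodblock may be knocked a few centimetres aside while the robot is not near it.
It also fails if it takes over 210 s, if anything falls off the work surface, if the arm or the gripper's body presses on something with over 40 N, if the wrist force passes 120 N, or if a joint passes its speed limit or range.

## Working session

There is one attempt and no reset: what is moved stays moved. The work goes in short steps, Python scripts to look and compute and a tool call to move; the robot and the scene stay as the last step left them, time stands still between calls to the robot, and variables do not carry over. Pictures are saved under pics/ and viewed, about 12 in all and at most 16, crops included, and the job is handed in when it is done.

Besides the shell and the picture viewer there is one more tool, called after "Emit:" as name(argument=value, ...) on one line, values as JSON. step_arm: Moves the arm, as the interface text tells. Its arguments: {"type":"object","properties":{"targets":{"type":"array"},"squeeze":{"type":"number"}},"required":["targets"]}

```bash
ls; mkdir -p pics; python3 - <<'E'
from workcell import *
import cv2,json
s=state();print(s)
for n in("side","top"):
    im=get_image(n);cv2.imwrite(f"pics/{n}0.png",im["color"][:,:,::-1]);print(n,im["mtx"].tolist(),im["R"].tolist(),im["t"].tolist())
    for l in ["stand","jar_mouth","crank_peg","cap","cap_grip","stick0_mid","crate","bar_long","bar_short","beater","woodblock","tower","helmet","excavator","pot"]:
        print(l,[(round(d["p"],2),[round(float(v)) for v in d["location"]]) for d in spot_point(im,l)[:4]])
E
```

```text
pics
{'time_s': 0.0, 'q': array([ 1.24907689e+00,  2.64737555e-01,  1.60537260e+00, -1.53326801e-05,
        1.27370622e+00, -3.68958312e-02]), 'joint_velocities': array([-2.21111111e-04,  6.01219786e-05, -9.71899586e-05, -8.34806975e-04,
       -2.30725311e-04, -2.44446472e-04]), 'joint_efforts': array([-4.41794537e-04, -5.02125120e+01, -3.56870198e+01,  7.27576925e-02,
        2.94708379e-02, -1.90825513e-04]), 'position': array([0.18944443, 0.64712452, 0.23739928]), 'tcp_rot': array([-0.56545031,  0.56635456,  0.42333062, -0.42461705]), 'contact_force': array([-0.40066494,  0.50766851,  0.24072547]), 'ft_torque': array([-0.01340787,  0.00809064, -0.03511443]), 'opening': 0.08775903934809416}
side [[455.4127022637863, 0.0, 311.723769632179], [0.0, 455.4127022637863, 228.7378829757518], [0.0, 0.0, 1.0]] [[0.9373449086715941, -0.34797591855790216, -0.017241876093529288], [-0.2551316925348809, -0.6518654569971017, -0.7141283116067073], [0.23726007176035196, 0.6737834860530079, -0.6998024523181727]] [-0.5417749216230541, 0.235168118383347, 1.1250511526091476]
stand [(0.57, [275, 220]),
[... 705 characters left out ...]
3041396579755], [0.08567526554260499, -0.009742194449009995, -0.9962754832482438]] [-0.08659158171476153, 0.5505942206735527, 1.1366867339144002]
stand [(0.67, [213, 244])]
jar_mouth [(0.38, [152, 280])]
crank_peg [(0.83, [150, 278])]
cap [(0.95, [189, 307]), (0.69, [162, 194])]
cap_grip [(0.94, [181, 306]), (0.7, [159, 189])]
stick0_mid []
crate [(0.71, [272, 252])]
bar_long [(0.64, [466, 266]), (0.62, [355, 251])]
bar_short []
beater [(0.92, [466, 265]), (0.59, [429, 347])]
woodblock [(0.98, [432, 256]), (0.3, [151, 281])]
tower [(0.64, [211, 163])]
helmet [(0.81, [286, 150])]
excavator [(0.64, [373, 171]), (0.5, [213, 165])]
pot [(0.71, [428, 191]), (0.25, [152, 280]), (0.22, [430, 257])]
```

View pics/top0.png

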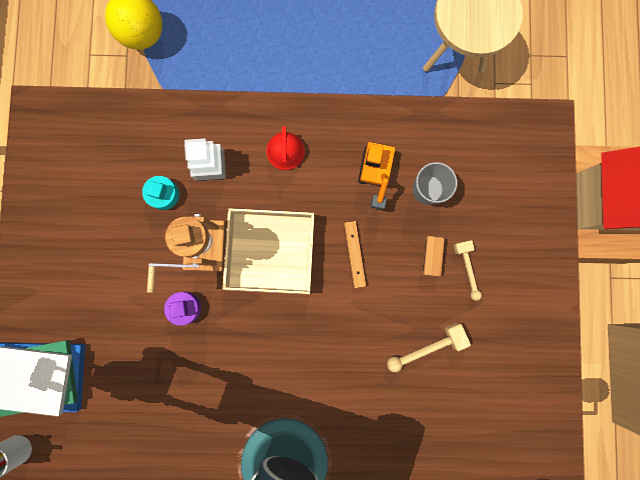

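View pics/side0.png

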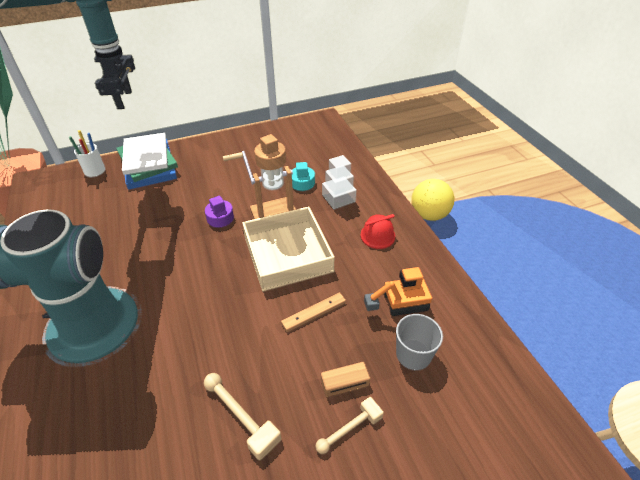

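Top view: orange cap on the jar at (185,235), with the purple (182,308) and turquoise (160,192) look-alikes beside it. Crate is at (270,250), bar at (355,254), wood block at (433,256), beaters at (468,270) and (430,348). The small beater spans about 58 px, roughly 0.15 m, which fits 153 mm. The large one spans about 80 px, roughly 0.2 m. I'll confirm both in crops.

```bash
cat > h.py <<'E'
import numpy as np, cv2, json
from scipy.spatial.transform import Rotation as Rot
from workcell import *
def P(im,X):
    X=np.atleast_2d(X); c=X@np.array(im["R"]).T+im["t"]; p=c@np.array(im["mtx"]).T; return p[:,:2]/p[:,2:]
def ray(im,uv,z):
    R=np.array(im["R"]);o=-R.T@im["t"];d=R.T@np.linalg.inv(im["mtx"])@np.array([uv[0],uv[1],1.]);return o+d*(z-o[2])/d[2]
def tri(ims,uvs):
    A=[];b=[]
    for im,uv in zip(ims,uvs):
        M=np.array(im["mtx"])@np.c_[np.array(im["R"]),im["t"]]
        for k in(0,1): r=uv[k]*M[2]-M[k];A.append(r[:3]);b.append(-r[3])
    return np.linalg.lstsq(np.array(A),np.array(b),rcond=None)[0]
def crop(im,x0,y0,x1,y1,s,fn):
    cv2.imwrite(fn,cv2.resize(im["color"][y0:y1,x0:x1,::-1],None,fx=s,fy=s,interpolation=cv2.INTER_CUBIC))
E
python3 - <<'E'
from h import *
t=get_image("top");s=get_image("side")
print([np.round(ray(t,p,.06),4).tolist() for p in [(229,209),(315,212),(310,293),(224,290)]])
for a,b,z in [((463,246),(476,296),.02),((459,335),(394,366),.02),((349,222),(362,287),.014)]:
    A,B=ray(t,a,z),ray(t,b,z);print(A,B,np.linalg.norm(A-B))
crop(t,140,180,330,320,4,"pics/c1.png")
c=np.hstack([t["color"][205:385,340:490],s["color"][290:470,200:440]]);cv2.imwrite("pics/c2.png",cv2.resize(c[:,:,::-1],None,fx=2.05,fy=2.05,interpolation=cv2.INTER_CUBIC))
crop(s,205,125,345,295,3.5,"pics/c3.png")
E
```

```text
[[0.6222, 0.15, 0.06], [0.6198, -0.0617, 0.06], [0.4212, -0.0542, 0.06], [0.4238, 0.1544, 0.06]]
[ 0.54752922 -0.44049752  0.02      ] [ 0.42171959 -0.4728467   0.02      ] 0.12990200864977963
[ 0.32371133 -0.4294285   0.02      ] [ 0.24427285 -0.26698466  0.02      ] 0.18082719296119504
[ 0.60292957 -0.14943391  0.014     ] [ 0.43785871 -0.18517477  0.014     ] 0.168895817812069
```

View pics/c1.png

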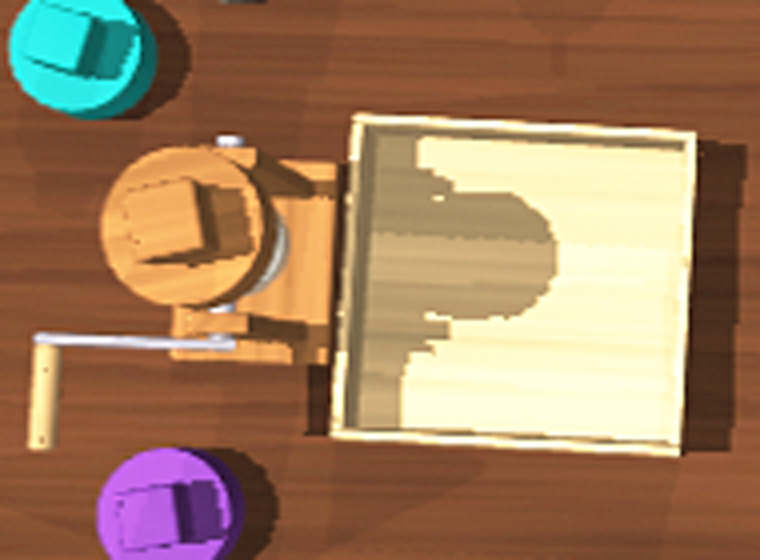

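View pics/c2.png

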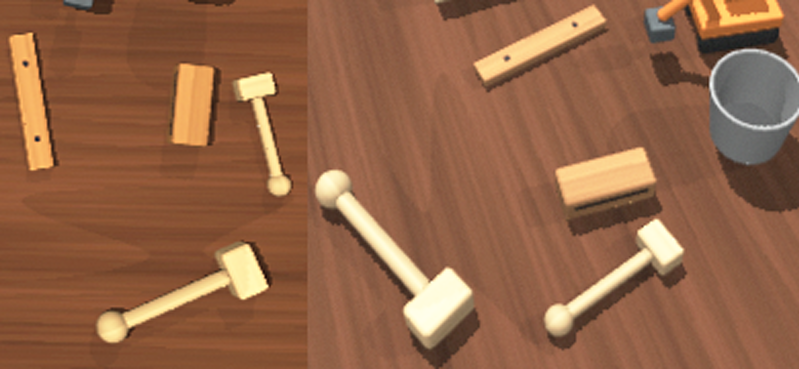

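View pics/c3.png

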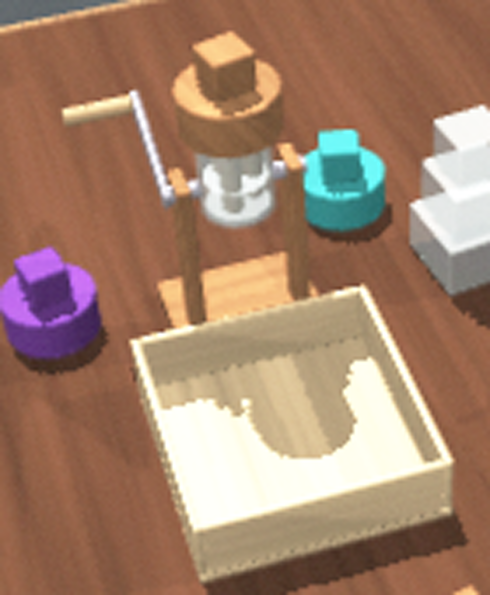

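The small beater measures 0.130 m from head to ball (the spec gives 0.125) and the large one 0.181 m, so the small one at (468,270) is meant. The orange cap sits on the jar at (185,235). Next I'll fit the stand pose.

```bash
python3 - <<'E'
from h import *
from scipy.optimize import least_squares
t=get_image("top");s=get_image("side")
M=[(t,(0,0,.284),(180.8,235.2)),(t,(0,0,.250),(186,236.4)),(t,(-.118,.083,.1947),(150,291.8)),(t,(-.066,.083,.1947),(151.5,266.5)),
(s,(0,0,.284),(268.7,138.7)),(s,(-.118,.083,.1947),(223.7,158.4)),(s,(-.062,.0,.16),(253.6,180.1))]
def f(p):
    R=Rot.from_euler('z',p[2]).as_matrix();return np.concatenate([P(im,R@np.array(X)+[p[0],p[1],0])[0]-uv for im,X,uv in M])
r=least_squares(f,[.52,.2,0],loss='soft_l1');print(r.x,np.round(f(r.x).reshape(-1,2),1).tolist())
r3=tri([t,s],[(180.8,235.2),(268.7,138.7)]);print("grip top tri",r3)
st=state();R=Rot.from_quat(st["tcp_rot"],scalar_first=True).as_matrix();print("tool axes cols\n",R.round(3))
c=[(122,190),(190,178),(205,248),(137,263)]
print("grip corners",[ray(t,(140+a/4,180+b/4),.284)[:2].round(4).tolist() for a,b in c])
c=[(180,64),(214,67),(207,146),(172,143)]
print("block",[ray(t,(340+a/2.05,205+b/2.05),.036)[:2].round(4).tolist() for a,b in c])
print("caps",ray(t,(140+170/4,180+512/4),.04),ray(t,(160,190),.05))
E
```

```text
[ 0.53653987  0.19927324 -0.03169931] [[0.2, -1.1], [-0.2, -0.6], [-0.3, -0.6], [0.2, 0.3], [-0.3, 0.2], [-0.8, 0.1], [-3.2, 1.2]]
grip top tri [0.5358278  0.19912683 0.28451968]
tool axes cols
 [[ 0.281  0.    -0.96 ]
 [ 0.96  -0.     0.281]
 [-0.    -1.    -0.   ]]
grip corners [[0.549, 0.2204], [0.5557, 0.1875], [0.5215, 0.1786], [0.5134, 0.2113]]
block [[0.5688, -0.3466], [0.5661, -0.3884], [0.4693, -0.3798], [0.472, -0.3371]]
caps [0.37708621 0.2581632  0.04      ] [0.66725705 0.32499946 0.05      ]
```

```bash
cat > plan.py <<'E'
from h import *
def down(th):  # jaw angle deg
    a=np.radians(th);return np.array([[np.cos(a),0,-np.sin(a)],[np.sin(a),0,np.cos(a)],[0,-1,0]])
def plan(wps,tilt=None):
    """wps: (x,y,z,theta_deg) world TCP goals; prints each row relative to the previous goal"""
    s=state();R=Rot.from_quat(s["tcp_rot"],scalar_first=True).as_matrix();p=s["position"]
    print("now",p.round(4),"theta %.1f"%np.degrees(np.arctan2(R[1,0],R[0,0])),"q",s["q"].round(2),"F",s["contact_force"].round(1),"op %.4f t %.1f"%(s["opening"],s["time_s"]))
    for w in wps:
        G=down(w[3]); r=Rot.from_matrix(R.T@G).as_rotvec(degrees=True)/5; d=R.T@(np.array(w[:3])-p)/.03
        print(w,"->",np.r_[r,d].round(2).tolist(),"rows>=%.1f"%max(np.linalg.norm(r)*5/7.16,np.linalg.norm(d)*30/41.7))
        R=G;p=np.array(w[:3])
E
python3 -c "
from plan import *
plan([(.31,.49,.35,23),(.43,.34,.35,-27),(.5355,.1995,.32,-77),(.5355,.1995,.256,-77)])"
```

```text
now [0.1897 0.6478 0.2387] theta 73.7 q [ 1.25  0.26  1.6  -0.    1.27 -0.04] F [ 0.2 -0.4 -0. ] op 0.0881 t 1.8
(0.31, 0.49, 0.35, 23) -> [0.0, 10.14, -0.0, -3.92, -3.71, -5.33] rows>=7.1
(0.43, 0.34, 0.35, -27) -> [0.0, 10.0, 0.0, 1.73, 0.0, -6.17] rows>=7.0
(0.5355, 0.1995, 0.32, -77) -> [0.0, 10.0, 0.0, 5.26, 1.0, -2.58] rows>=7.0
(0.5355, 0.1995, 0.256, -77) -> [0.0, 0.0, 0.0, 0.0, 2.13, 0.0] rows>=1.5
```

Emit:
step_arm(targets=[0,10.14,0,-3.92,-3.71,-5.33,1,0,10.14,0,-3.92,-3.71,-5.33,1,0,10.14,0,-3.92,-3.71,-5.33,1,0,10.14,0,-3.92,-3.71,-5.33,1,0,10.14,0,-3.92,-3.71,-5.33,1,0,10.14,0,-3.92,-3.71,-5.33,1,0,10.14,0,-3.92,-3.71,-5.33,1,0,10.14,0,-3.92,-3.71,-5.33,1,0,10.14,0,-3.92,-3.71,-5.33,1])

```text
time_s: 2.55
position: [0.3102, 0.4898, 0.3502]
tcp_rot: [0.693, -0.693, -0.142, 0.142]
contact_force: [-0.5, 0.7, 0.0]
opening: 0.0879
```

Emit:
step_arm(targets=[0,10,0,1.73,0,-6.17,1,0,10,0,1.73,0,-6.17,1,0,10,0,1.73,0,-6.17,1,0,10,0,1.73,0,-6.17,1,0,10,0,1.73,0,-6.17,1,0,10,0,1.73,0,-6.17,1,0,10,0,1.73,0,-6.17,1,0,10,0,1.73,0,-6.17,1,0,10,0,1.73,0,-6.17,1])

```text
time_s: 3.3
position: [0.4297, 0.3402, 0.3491]
tcp_rot: [-0.688, 0.688, -0.163, 0.163]
contact_force: [0.7, 0.1, -0.0]
opening: 0.0883
```

Emit:
step_arm(targets=[0,10,0,5.26,1,-2.58,1,0,10,0,5.26,1,-2.58,1,0,10,0,5.26,1,-2.58,1,0,10,0,5.26,1,-2.58,1,0,10,0,5.26,1,-2.58,1,0,10,0,5.26,1,-2.58,1,0,10,0,5.26,1,-2.58,1,0,10,0,5.26,1,-2.58,1,0,10,0,5.26,1,-2.58,1,0,10,0,5.26,1,-2.58,1])

```text
time_s: 4.13
position: [0.5352, 0.1999, 0.3198]
tcp_rot: [-0.555, 0.555, -0.439, 0.438]
contact_force: [-0.2, -0.2, 0.9]
opening: 0.0882
```

Emit:
step_arm(targets=[0,0,0,0,1.1,0,1,0,0,0,0,2.13,0,1,0,0,0,0,2.13,0,1,0,0,0,0,2.13,0,0.3,0,0,0,0,2.13,0,0.3,0,0,0,0,2.13,0,0.3,0,0,0,0,2.13,0,0.3,0,0,0,0,2.13,0,0.3,0,0,0,0,2.13,0,0.3,0,0,0,0,2.13,0,0.3], squeeze=35)

```text
time_s: 4.97
position: [0.5359, 0.1993, 0.2569]
tcp_rot: [0.554, -0.553, 0.44, -0.44]
contact_force: [0.3, 0.5, 0.4]
opening: 0.0436
```

```bash
python3 -c "
from plan import *
plan([]);print(state()['ft_torque'])"
```

```text
now [0.5359 0.1993 0.2569] theta -77.0 q [0.31 0.06 1.81 0.   1.27 1.66] F [0.3 0.5 0.4] op 0.0436 t 5.0
[-0.00420819  0.15610903  0.04744749]
```

Emit:
step_arm(targets=[0,0,0,0,0,0,0.3,0,0,0,0,0,0,0.3,0,0,0,0,0,0,0.3,0,0,0,0,0,0,0.3])

```text
time_s: 5.3
position: [0.5357, 0.1993, 0.2565]
tcp_rot: [0.553, -0.553, 0.44, -0.44]
contact_force: [-0.5, -0.7, 2.4]
opening: 0.0357
```

```bash
python3 -c "
from plan import *
plan([]);print(state()['ft_torque'])"
```

```text
now [0.5357 0.1993 0.2565] theta -77.0 q [0.31 0.06 1.81 0.   1.27 1.66] F [-0.5 -0.7  2.4] op 0.0357 t 5.3
[0.06906665 0.29797368 0.03086068]
```

Emit:
step_arm(targets=[0,-1.15,0,0,-0.013,0,0.3,0,-2.3,0,0,-0.027,0,0.3,0,-3.45,0,0,-0.04,0,0.3,0,-4.6,0,0,-0.053,0,0.3,0,-5.75,0,0,-0.067,0,0.3,0,-6.9,0,0,-0.08,0,0.3,0,-8.05,0,0,-0.093,0,0.3,0,-9.2,0,0,-0.107,0,0.3,0,-10.35,0,0,-0.12,0,0.3,0,-11.5,0,0,-0.133,0,0.3])

```text
time_s: 6.13
position: [0.5357, 0.1991, 0.2596]
tcp_rot: [-0.697, 0.697, -0.118, 0.118]
contact_force: [1.4, 0.8, -1.5]
opening: 0.0356
```

```bash
python3 -c "
from plan import *
plan([]);print(state()['ft_torque'])"
```

```text
now [0.5357 0.1991 0.2596] theta -19.2 q [ 0.31  0.06  1.8  -0.    1.28  0.65] F [ 1.4  0.8 -1.5] op 0.0356 t 6.1
[ 0.10545241 -0.29181976 -0.05656129]
```

Emit:
step_arm(targets=[0,-1.15,0,0,-0.013,0,0.3,0,-2.3,0,0,-0.027,0,0.3,0,-3.45,0,0,-0.04,0,0.3,0,-4.6,0,0,-0.053,0,0.3,0,-5.75,0,0,-0.067,0,0.3,0,-6.9,0,0,-0.08,0,0.3,0,-8.05,0,0,-0.093,0,0.3,0,-9.2,0,0,-0.107,0,0.3,0,-10.35,0,0,-0.12,0,0.3,0,-11.5,0,0,-0.133,0,0.3])

```text
time_s: 6.97
position: [0.5355, 0.1992, 0.2637]
tcp_rot: [0.668, -0.668, -0.232, 0.232]
contact_force: [-1.0, -0.1, 0.2]
opening: 0.0356
```

Emit:
step_arm(targets=[0,-1.15,0,0,-0.013,0,0.3,0,-2.3,0,0,-0.027,0,0.3,0,-3.45,0,0,-0.04,0,0.3,0,-4.6,0,0,-0.053,0,0.3,0,-5.75,0,0,-0.067,0,0.3,0,-6.9,0,0,-0.08,0,0.3,0,-8.05,0,0,-0.093,0,0.3,0,-9.2,0,0,-0.107,0,0.3,0,-10.35,0,0,-0.12,0,0.3,0,-11.5,0,0,-0.133,0,0.3])

```text
time_s: 7.8
position: [0.5352, 0.199, 0.2674]
tcp_rot: [0.474, -0.474, -0.524, 0.525]
contact_force: [0.3, 0.1, -1.5]
opening: 0.036
```

Emit:
step_arm(targets=[0,-1.15,0,0,-0.013,0,0.3,0,-2.3,0,0,-0.027,0,0.3,0,-3.45,0,0,-0.04,0,0.3,0,-4.6,0,0,-0.053,0,0.3,0,-5.75,0,0,-0.067,0,0.3,0,-6.9,0,0,-0.08,0,0.3,0,-8.05,0,0,-0.093,0,0.3,0,-9.2,0,0,-0.107,0,0.3,0,-10.35,0,0,-0.12,0,0.3,0,-11.5,0,0,-0.133,0,0.3])

```text
time_s: 8.63
position: [0.5355, 0.199, 0.2715]
tcp_rot: [0.164, -0.163, -0.688, 0.688]
contact_force: [0.1, 0.6, -1.6]
opening: 0.0357
```

```bash
python3 -c "
from plan import *
plan([]);print(state()['ft_torque'])"
```

```text
now [0.5355 0.199  0.2715] theta 153.3 q [ 0.31  0.05  1.79 -0.    1.3  -2.36] F [ 0.1  0.6 -1.6] op 0.0357 t 8.6
[ 0.13338461 -0.14353414  0.04004795]
```

Emit:
step_arm(targets=[0,0,0,0,0,0,0.65,0,0,0,0,0,0,0.65,0,0,0,0,0,0,0.65,0,0,0,0,0,0,0.65,0,0,0,0,0,0,0.65,0,1.4,0,0,0,0,0.65,0,2.8,0,0,0,0,0.65,0,4.2,0,0,0,0,0.65,0,5.6,0,0,0,0,0.65,0,7,0,0,0,0,0.65])

```text
time_s: 9.47
position: [0.5355, 0.1992, 0.2721]
tcp_rot: [0.366, -0.366, -0.605, 0.605]
contact_force: [0.1, -0.2, 0.5]
opening: 0.0572
```

Emit:
step_arm(targets=[0,11,0,0,0,0,0.65,0,11,0,0,0,0,0.65,0,11,0,0,0,0,0.65,0,11,0,0,0,0,0.65,0,11,0,0,0,0,0.65,0,11,0,0,0,0,0.65,0,11,0,0,0,0,0.65,0,11,0,0,0,0,0.65,0,11,0,0,0,0,0.65,0,11,0,0,0,0,0.3])

```text
time_s: 10.3
position: [0.5355, 0.1992, 0.2721]
tcp_rot: [-0.603, 0.603, 0.37, -0.37]
contact_force: [-0.3, 0.6, 0.7]
opening: 0.0524
```

Emit:
step_arm(targets=[0,0,0,0,0,0,0.3,0,0,0,0,0,0,0.3,0,0,0,0,0,0,0.3,0,0,0,0,0,0,0.3,0,0,0,0,0,0,0.3,0,0,0,0,0,0,0.3,0,0,0,0,0,0,0.3], squeeze=35)

```text
time_s: 10.88
position: [0.5357, 0.1991, 0.2722]
tcp_rot: [-0.603, 0.603, 0.369, -0.369]
contact_force: [0.3, -0.4, 0.3]
opening: 0.0355
```

```bash
python3 -c "
from plan import *
plan([]);print(state()['ft_torque'])"
```

```text
now [0.5357 0.1991 0.2722] theta 63.0 q [ 0.31  0.05  1.79 -0.    1.3  -0.79] F [ 0.3 -0.4  0.3] op 0.0355 t 10.9
[-0.21305759 -0.07050067 -0.02037872]
```

Emit:
step_arm(targets=[0,-1.3,0,0,-0.015,0,0.3,0,-2.6,0,0,-0.03,0,0.3,0,-3.9,0,0,-0.045,0,0.3,0,-5.2,0,0,-0.06,0,0.3,0,-6.5,0,0,-0.075,0,0.3,0,-7.8,0,0,-0.09,0,0.3,0,-9.1,0,0,-0.105,0,0.3,0,-10.4,0,0,-0.12,0,0.3,0,-11.7,0,0,-0.135,0,0.3,0,-13,0,0,-0.15,0,0.3])

```text
time_s: 11.72
position: [0.5357, 0.1996, 0.2768]
tcp_rot: [-0.308, 0.308, 0.637, -0.636]
contact_force: [1.9, -0.6, 0.6]
opening: 0.0358
```

Emit:
step_arm(targets=[0,0,0,0,-0.05,0,0.3,0,0,0,0,-0.1,0,0.3,0,0,0,0,-0.15,0,0.3,0,0,0,0,-0.2,0,0.3,0,0,0,0,-0.25,0,0.3])

```text
time_s: 12.13
position: [0.5354, 0.1992, 0.284]
tcp_rot: [0.311, -0.31, -0.635, 0.635]
contact_force: [-0.8, 0.3, -1.2]
opening: 0.0356
```

```bash
python3 -c "
from plan import *
plan([]);print(state()['ft_torque'])"
```

```text
now [0.5354 0.1992 0.284 ] theta 127.9 q [ 0.31  0.04  1.77  0.    1.33 -1.92] F [-0.8  0.3 -1.2] op 0.0356 t 12.1
[0.06115905 0.07471384 0.06006586]
```

Emit:
step_arm(targets=[0,0,0,0,-1.1,0,0.3,0,0,0,0,-2.2,0,0.3,0,0,0,0,-2.2,0,0.3,0,0,0,7.85,-2.2,-0.83,0.3,0,0,0,7.85,-2.2,-0.83,0.3,0,0,0,7.85,-2.2,-0.83,0.3,0,0,0,7.85,-2.2,-0.83,0.3,0,0,0,7.85,-2.2,-0.83,0.3,0,0,0,7.85,-2.2,-0.83,0.3,0,0,0,7.85,-2.2,-0.83,0.3])

```text
time_s: 12.97
position: [0.407, 0.4044, 0.3498]
tcp_rot: [-0.31, 0.308, 0.637, -0.636]
contact_force: [0.1, -0.3, -0.4]
opening: 0.0356
```

Emit:
step_arm(targets=[0,0,0,0,9,0,0.3,0,0,0,0,9,0,0.3,0,0,0,0,9,0,0.3,0,0,0,0,9,0,0.3,0,0,0,0,9,0,0.3,0,0,0,0,9,0,0.3,0,0,0,0,9,0,0.3,0,0,0,0,9.5,0,0.3,0,0,0,0,10,0,0.3,0,0,0,0,10,0,0.3])

```text
time_s: 13.8
position: [0.4089, 0.3983, 0.0469]
tcp_rot: [0.311, -0.31, -0.634, 0.637]
contact_force: [-0.2, -0.6, -1.6]
opening: 0.0359
```

```bash
python3 -c "
from plan import *
plan([])"
```

```text
now [0.4089 0.3983 0.0469] theta 127.9 q [ 0.73  0.26  1.99 -0.    0.89 -1.5 ] F [-0.2 -0.6 -1.6] op 0.0359 t 13.8
```

Emit:
step_arm(targets=[0,0,0,0,0.05,0,0.3,0,0,0,0,0.05,0,0.3,0,0,0,0,0.05,0,0.8,0,0,0,0,0.05,0,0.8,0,0,0,0,0.05,0,0.8,0,0,0,0,0.05,0,0.8,0,0,0,0,0.05,0,0.8,0,0,0,0,-0.8,0,0.8,0,0,0,0,-1.6,0,0.8])

```text
time_s: 14.55
position: [0.4089, 0.399, 0.097]
tcp_rot: [0.311, -0.309, -0.634, 0.637]
contact_force: [-0.1, 0.5, -0.4]
opening: 0.0706
```

Emit:
step_arm(targets=[0,0,0,0,-7,0,0.6,0,0,0,0,-7,0,0.6,0,0,0,0,-7,0,0.6,0,0,0,0,-7,0,0.6,0,0,0,0,-7,0,0.6,0,0,0,0,-7,0,0.6])

```text
time_s: 15.05
position: [0.4133, 0.403, 0.3191]
tcp_rot: [-0.308, 0.312, 0.641, -0.63]
contact_force: [1.5, 0.1, 1.0]
opening: 0.0525
```

```bash
python3 - <<'E'
from plan import *
plan([(.4442,.2853,.24,88.2),(.4442,.2853,.1757,88.2)])
a=get_image("top");b=get_image("side")
c=np.hstack([a["color"][180:340,80:330],b["color"][110:270,190:340]]);cv2.imwrite("pics/c4.png",cv2.resize(c[:,:,::-1],None,fx=2,fy=2,interpolation=cv2.INTER_CUBIC))
E
```

```text
now [0.4133 0.403  0.3191] theta 128.0 q [ 0.73  0.03  1.73 -0.    1.37 -1.5 ] F [1.5 0.1 1. ] op 0.0525 t 15.1
(0.4442, 0.2853, 0.24, 88.2) -> [0.18, 7.96, 0.08, -3.73, 2.61, 1.65] rows>=5.6
(0.4442, 0.2853, 0.1757, 88.2) -> [0.0, 0.0, 0.0, 0.0, 2.14, 0.0] rows>=1.5
```

View pics/c4.png

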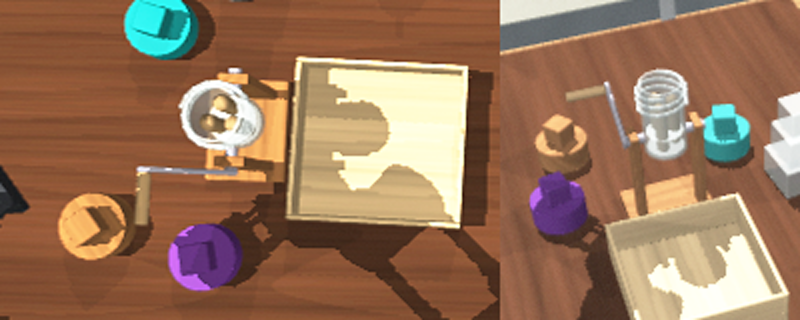

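Picture: the jar is open with three sticks in it at (190,237) in the top view. The orange cap stands upright at (126,293), and the crank peg is near (150,280).

Emit:
step_arm(targets=[0,7.94,0,-3.72,2.27,1.45,0.6,0,7.94,0,-3.72,2.27,1.45,0.6,0,7.94,0,-3.72,2.27,1.45,0.6,0,7.94,0,-3.72,2.27,1.45,0.6,0,7.94,0,-3.72,2.27,1.45,0.6,0,7.94,0,-3.72,2.27,1.45,0.6,0,7.94,0,-3.72,2.27,1.45,0.6,0,7.94,0,-3.72,2.27,1.45,0.6])

```text
time_s: 15.82
position: [0.4436, 0.2847, 0.2378]
tcp_rot: [0.507, -0.507, -0.492, 0.494]
contact_force: [0.4, -0.1, 0.4]
opening: 0.0531
```

Emit:
step_arm(targets=[0,0,0,0,1.1,0,0.6,0,0,0,0,2.14,0,0.6,0,0,0,0,2.14,0,0.6,0,0,0,0,2.14,0,0.05,0,0,0,0,2.14,0,0.05,0,0,0,0,2.14,0,0.05,0,0,0,0,2.14,0,0.05,0,0,0,0,2.14,0,0.05,0,0,0,0,2.14,0,0.05,0,0,0,0,2.14,0,0.05], squeeze=35)

```text
time_s: 16.65
position: [0.4453, 0.2846, 0.177]
tcp_rot: [-0.506, 0.508, 0.493, -0.493]
contact_force: [0.0, -5.2, 3.8]
opening: 0.0122
```

Emit:
step_arm(targets=[0,0,0,0,0,0,0.05,0,0,0,0,0,0,0.05,0,0,0,0,0,0,0.05])

```text
time_s: 16.9
position: [0.4453, 0.2846, 0.1769]
tcp_rot: [-0.507, 0.508, 0.493, -0.493]
contact_force: [0.6, -5.6, 4.7]
opening: 0.0123
```

```bash
python3 - <<'E'
from plan import *
plan([])
# circular arc of the peg, stand yaw -0.0317; rows in tool axes (x=stand +y, y=down), 30mm units, relative to start
a=1.175
for n,(f,t) in enumerate([(0,.8),(.8,1.6),(1.6,2.35)]):
    k=np.linspace(f,t,11)[1:]; yy=.09*np.sin(a-k)-.09*np.sin(a-f); zz=.09*np.cos(a-k)-.09*np.cos(a-f)
    print(np.c_[yy/.03,-zz/.03].round(2).tolist())
E
```

```text
now [0.4453 0.2846 0.1769] theta 88.3 q [ 0.52  0.03  1.98 -0.    1.12 -1.02] F [ 0.6 -5.6  4.7] op 0.0123 t 16.9
[[-0.1, -0.22], [-0.22, -0.43], [-0.35, -0.62], [-0.5, -0.81], [-0.67, -0.99], [-0.85, -1.15], [-1.04, -1.29], [-1.24, -1.42], [-1.45, -1.54], [-1.67, -1.63]]
[[-0.23, -0.08], [-0.46, -0.14], [-0.7, -0.18], [-0.93, -0.2], [-1.17, -0.21], [-1.41, -0.19], [-1.65, -0.16], [-1.88, -0.1], [-2.11, -0.03], [-2.34, 0.06]]
[[-0.2, 0.1], [-0.39, 0.22], [-0.58, 0.34], [-0.75, 0.49], [-0.92, 0.64], [-1.07, 0.81], [-1.2, 0.99], [-1.33, 1.18], [-1.44, 1.37], [-1.53, 1.58]]
```

Emit:
step_arm(targets=[0,0,0,-0.1,-0.22,0,0.05,0,0,0,-0.22,-0.43,0,0.05,0,0,0,-0.35,-0.62,0,0.05,0,0,0,-0.5,-0.81,0,0.05,0,0,0,-0.67,-0.99,0,0.05,0,0,0,-0.85,-1.15,0,0.05,0,0,0,-1.04,-1.29,0,0.05,0,0,0,-1.24,-1.42,0,0.05,0,0,0,-1.45,-1.54,0,0.05,0,0,0,-1.67,-1.63,0,0.05])

```text
time_s: 17.73
position: [0.4434, 0.2373, 0.2245]
tcp_rot: [0.509, -0.506, -0.494, 0.491]
contact_force: [3.2, 8.2, -4.8]
opening: 0.0118
```

```bash
python3 - <<'E'
from plan import *
plan([])
a=get_image("side");crop(a,190,110,340,270,3,"pics/c5.png")
print([(round(d['p'],2),d['location']) for d in spot_point(a,'crank_peg')], P(a,[.4453,.2846-.05,.1769+.019+.049]))
E
```

```text
now [0.4434 0.2373 0.2245] theta 88.3 q [ 0.44 -0.06  1.98  0.    1.21 -1.1 ] F [ 3.2  8.2 -4.8] op 0.0118 t 17.7
[(0.58, [236.8, 149.7]), (0.34, [289.4, 254.0]), (0.2, [340.4, 382.9])] [[233.07792921 151.57838666]]
```

View pics/c5.png

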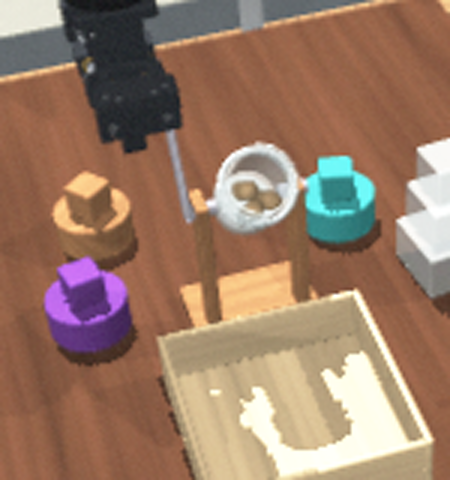

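Picture: the jar is tipped partway with the fingers holding the crank peg and the sticks still inside. I'll carry on round the arc.

Emit:
step_arm(targets=[0,0,0,-0.23,-0.08,0,0.05,0,0,0,-0.46,-0.14,0,0.05,0,0,0,-0.7,-0.18,0,0.05,0,0,0,-0.93,-0.2,0,0.05,0,0,0,-1.17,-0.21,0,0.05,0,0,0,-1.41,-0.19,0,0.05,0,0,0,-1.65,-0.16,0,0.05,0,0,0,-1.88,-0.1,0,0.05,0,0,0,-2.11,-0.03,0,0.05,0,0,0,-2.34,0.06,0,0.05])

```text
time_s: 18.67
position: [0.442, 0.1682, 0.2234]
tcp_rot: [0.509, -0.506, -0.495, 0.49]
contact_force: [4.2, 11.7, -7.5]
opening: 0.0126
```

Emit:
step_arm(targets=[0,0,0,-0.2,0.1,0,0.05,0,0,0,-0.39,0.22,0,0.05,0,0,0,-0.58,0.34,0,0.05,0,0,0,-0.75,0.49,0,0.05,0,0,0,-0.92,0.64,0,0.05,0,0,0,-1.07,0.81,0,0.05,0,0,0,-1.2,0.99,0,0.05,0,0,0,-1.33,1.18,0,0.05,0,0,0,-1.44,1.37,0,0.05,0,0,0,-1.53,1.58,0,0.05])

```text
time_s: 19.5
position: [0.4415, 0.1221, 0.1775]
tcp_rot: [0.508, -0.507, -0.495, 0.49]
contact_force: [0.8, 8.0, 3.4]
opening: 0.0104
```

Emit:
step_arm(targets=[0,0,0,-0.03,0.07,0,0.05,0,0,0,-0.03,0.07,0,0.05,0,0,0,-0.03,0.07,0,0.05,0,0,0,-0.03,0.07,0,0.05,0,0,0,-0.03,0.07,0,0.05,0,0,0,-0.03,0.07,0,0.05,0,0,0,-0.03,0.07,0,0.05,0,0,0,-0.03,0.07,0,0.05,0,0,0,-0.03,0.07,0,0.05])

```text
time_s: 20.25
position: [0.4415, 0.1208, 0.1747]
tcp_rot: [0.508, -0.507, -0.495, 0.49]
contact_force: [4.0, 7.8, -1.6]
opening: 0.0104
```

```bash
python3 - <<'E'
from plan import *
plan([])
a=get_image("side");b=get_image("top")
c=np.hstack([b["color"][180:310,160:330],a["color"][150:280,200:340]]);cv2.imwrite("pics/c6.png",cv2.resize(c[:,:,::-1],None,fx=2.5,fy=2.5,interpolation=cv2.INTER_CUBIC))
E
```

```text
now [0.4415 0.1208 0.1747] theta 88.3 q [ 0.21 -0.11  2.12  0.    1.12 -1.33] F [ 4.   7.8 -1.6] op 0.0104 t 20.2
```

View pics/c6.png

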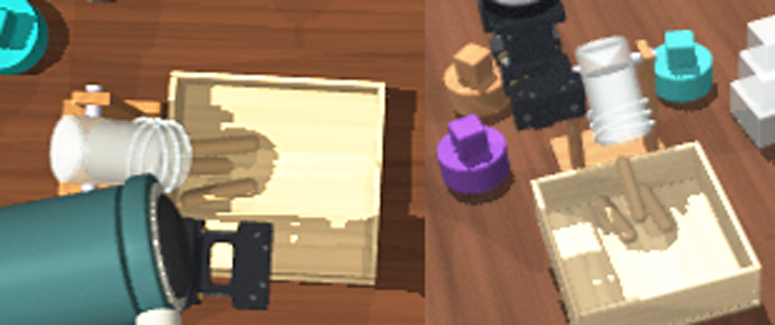

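Emit:
step_arm(targets=[0,0,0,-0.05,0.12,0,0.05,0,0,0,-0.05,0.12,0,0.05,0,0,0,-0.05,0.12,0,0.05,0,0,0,-0.05,0.12,0,0.05,0,0,0,-0.05,0.12,0,0.05,0,0,0,-0.05,0.12,0,0.05,0,0,0,-0.05,0.12,0,0.05,0,0,0,-0.05,0.12,0,0.05])

```text
time_s: 21.02
position: [0.4415, 0.1194, 0.1714]
tcp_rot: [0.508, -0.507, -0.495, 0.49]
contact_force: [3.8, 7.6, -0.8]
opening: 0.011
```

```bash
python3 - <<'E'
from plan import *
plan([])
a=get_image("side");b=get_image("top")
c=np.hstack([cv2.resize(b["color"][205:300,210:320],None,fx=4,fy=4),cv2.resize(a["color"][200:295,235:345],None,fx=4,fy=4)][:2])[:,:800]
cv2.imwrite("pics/c7.png",cv2.resize(np.hstack([b["color"][205:300,205:305],a["color"][185:280,240:340]])[:,:,::-1],None,fx=4,fy=4,interpolation=cv2.INTER_CUBIC))
for l in ["stick0_mid"]: print([(round(d['p'],2),np.round(d['location']),ray(b,d['location'],.015).round(3)) for d in spot_point(b,l)],[(round(d['p'],2),np.round(d['location']),ray(a,d['location'],.015).round(3)) for d in spot_point(a,l)])
E
```

```text
now [0.4415 0.1194 0.1714] theta 88.3 q [ 0.21 -0.1   2.13  0.    1.11 -1.34] F [ 3.8  7.6 -0.8] op 0.0110 t 21.0
[] [(0.74, array([411., 354.]), array([ 0.685, -0.361,  0.015])), (0.65, array([295., 230.]), array([0.57 , 0.114, 0.015]))]
```

View pics/c7.png

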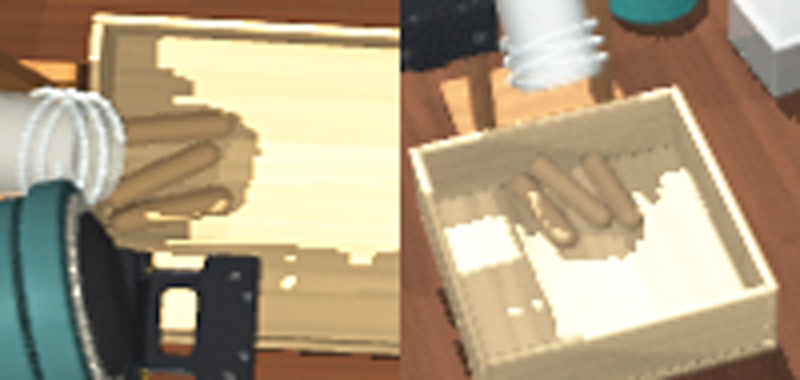

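All three sticks are lying in the crate and out of the jar: side-view sticks near (268,232), (283,232) and (293,232), jar mouth clear. I'll re-grip the peg centrally and swing the jar back.

Emit:
step_arm(targets=[0,0,0,0,0,0,0.3,0,0,0,0,0,0,0.3,0,0,0,0,-0.15,0,0.3,0,0,0,0,-0.15,0,0.05,0,0,0,0,-0.15,0,0.05,0,0,0,0,-0.15,0,0.05,0,0,0,0,-0.15,0,0.05,0,0,0,0,-0.15,0,0.05], squeeze=45)

```text
time_s: 21.88
position: [0.4398, 0.1192, 0.1746]
tcp_rot: [0.509, -0.507, -0.494, 0.491]
contact_force: [0.6, 9.0, -0.2]
opening: 0.0118
```

Emit:
step_arm(targets=[0,0,0,0.1,-0.22,0,0.05,0,0,0,0.22,-0.43,0,0.05,0,0,0,0.35,-0.62,0,0.05,0,0,0,0.5,-0.81,0,0.05,0,0,0,0.67,-0.99,0,0.05,0,0,0,0.85,-1.15,0,0.05,0,0,0,1.04,-1.29,0,0.05,0,0,0,1.24,-1.42,0,0.05,0,0,0,1.45,-1.54,0,0.05,0,0,0,1.67,-1.63,0,0.05])

```text
time_s: 22.72
position: [0.4395, 0.1648, 0.2179]
tcp_rot: [-0.507, 0.508, 0.49, -0.495]
contact_force: [8.3, -4.5, -21.0]
opening: 0.0105
```

Emit:
step_arm(targets=[0,0,0,0.23,-0.08,0,0.05,0,0,0,0.46,-0.14,0,0.05,0,0,0,0.7,-0.18,0,0.05,0,0,0,0.93,-0.2,0,0.05,0,0,0,1.17,-0.21,0,0.05,0,0,0,1.41,-0.19,0,0.05,0,0,0,1.65,-0.16,0,0.05,0,0,0,1.88,-0.1,0,0.05,0,0,0,2.11,-0.03,0,0.05,0,0,0,2.34,0.06,0,0.05])

```text
time_s: 23.55
position: [0.4402, 0.2319, 0.2179]
tcp_rot: [-0.506, 0.508, 0.487, -0.498]
contact_force: [-2.6, -14.6, -3.4]
opening: 0.0098
```

Emit:
step_arm(targets=[0,0,0,0.2,0.1,0,0.05,0,0,0,0.39,0.22,0,0.05,0,0,0,0.58,0.34,0,0.05,0,0,0,0.75,0.49,0,0.05,0,0,0,0.92,0.64,0,0.05,0,0,0,1.07,0.81,0,0.05,0,0,0,1.2,0.99,0,0.05,0,0,0,1.33,1.18,0,0.05,0,0,0,1.44,1.37,0,0.05,0,0,0,1.53,1.58,0,0.05])

```text
time_s: 24.38
position: [0.4416, 0.2805, 0.1732]
tcp_rot: [0.507, -0.507, -0.489, 0.496]
contact_force: [-9.8, -6.2, 7.1]
opening: 0.0097
```

```bash
python3 - <<'E'
from plan import *
plan([])
E
```

```text
now [0.4416 0.2805 0.1732] theta 88.3 q [ 0.52  0.03  1.99 -0.    1.12 -1.02] F [-9.8 -6.2  7.1] op 0.0097 t 24.4
```

Emit:
step_arm(targets=[0,0,0,0,0,0,0.35,0,0,0,0,0,0,0.35,0,0,0,0.12,-0.1,0,0.35,0,0,0,0.12,-0.1,0,0.05,0,0,0,0.12,-0.1,0,0.05,0,0,0,0.12,-0.1,0,0.05,0,0,0,0.12,-0.1,0,0.05,0,0,0,0.12,-0.1,0,0.05], squeeze=45)

```text
time_s: 25.05
position: [0.4452, 0.2821, 0.176]
tcp_rot: [-0.505, 0.509, 0.491, -0.495]
contact_force: [1.9, -14.7, -1.6]
opening: 0.0108
```

Emit:
step_arm(targets=[0,0,0,0.03,0.05,0,0.05,0,0,0,0.05,0.1,0,0.05,0,0,0,0.07,0.15,0,0.05,0,0,0,0.09,0.2,0,0.05,0,0,0,0.1,0.25,0,0.05,0,0,0,0.1,0.25,0,0.05])

```text
time_s: 25.55
position: [0.4452, 0.2845, 0.1706]
tcp_rot: [-0.504, 0.51, 0.49, -0.495]
contact_force: [-1.5, -19.2, 10.9]
opening: 0.0107
```

```bash
python3 - <<'E'
from plan import *
plan([])
a=get_image("side");b=get_image("top")
cv2.imwrite("pics/c8.png",cv2.resize(np.hstack([b["color"][195:295,135:235],a["color"][120:220,215:315]])[:,:,::-1],None,fx=4,fy=4,interpolation=cv2.INTER_CUBIC))
R=Rot.from_euler('z',-.0317).as_matrix()
for d in(.0,.05,.1): # predicted rim centre/base circle
  for im,n in((b,"top"),(a,"side")):
    print(d,n,P(im,R@np.array([0,-.085*np.sin(d),.16+.085*np.cos(d)])+[.5365,.1993,0]).round(1),P(im,R@np.array([-.058,.09*np.sin(1.175-d),.16+.09*np.cos(1.175-d)])+[.5365,.1993,0]).round(1))
E
```

```text
now [0.4452 0.2845 0.1706] theta 88.4 q [ 0.53  0.04  1.99 -0.01  1.12 -1.01] F [ -1.5 -19.2  10.9] op 0.0107 t 25.6
0.0 top [[186.5 236. ]] [[152.  263.1]]
0.0 side [[269.6 151.3]] [[243.8 154.2]]
0.05 top [[188.6 236.1]] [[152.2 263.1]]
0.05 side [[270.  152.2]] [[243.8 153.4]]
0.1 top [[190.7 236.3]] [[152.5 263. ]]
0.1 side [[270.4 153.2]] [[243.8 152.6]]
```

View pics/c8.png

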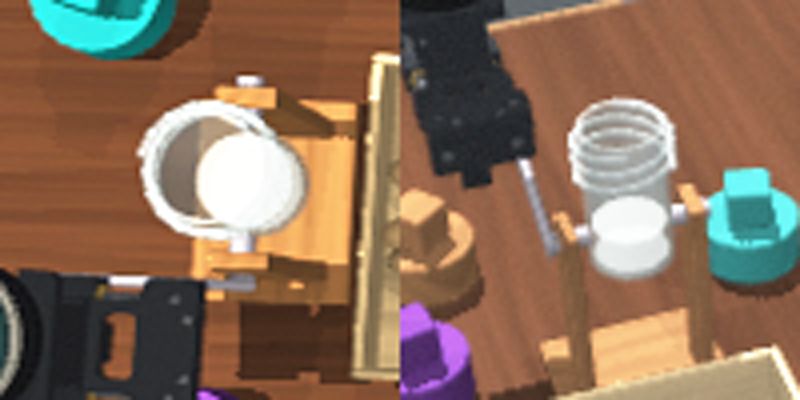

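Picture: the jar is empty and upright, rim centre at about (186.8,237) in the top view against (186.5,236) predicted. I'll release the peg and fetch the cap.

Emit:
step_arm(targets=[0,0,0,0,0,0,0.7,0,0,0,0,0,0,0.7,0,0,0,0,0,0,0.7,0,0,0,0,0,0,0.7,0,0,0,0,-1,0,0.7,0,0,0,0,-2,0,0.7,0,0,0,0,-2,0,0.7,0,0,0,0,-2,0,0.7,0,0,0,0,-2,0,0.7])

```text
time_s: 26.4
position: [0.4446, 0.2899, 0.2293]
tcp_rot: [0.507, -0.507, -0.493, 0.492]
contact_force: [0.3, -0.3, 0.1]
opening: 0.0617
```

```bash
python3 - <<'E'
from plan import *
plan([(.4095,.399,.2,127.9),(.4095,.399,.0465,127.9)])
a=get_image("side");b=get_image("top")
print([(round(d['p'],2),np.round(d['location'])) for d in spot_point(a,'crank_peg')],[(round(d['p'],2),np.round(d['location'])) for d in spot_point(b,'crank_peg')])
E
```

```text
now [0.4446 0.2899 0.2293] theta 88.3 q [ 0.53 -0.    1.92  0.    1.22 -1.01] F [ 0.3 -0.3  0.1] op 0.0617 t 26.4
(0.4095, 0.399, 0.2, 127.9) -> [0.0, -7.92, 0.0, 3.6, 0.98, 1.28] rows>=5.5
(0.4095, 0.399, 0.0465, 127.9) -> [0.0, 0.0, 0.0, 0.0, 5.12, 0.0] rows>=3.7
[(0.7, array([233., 155.]))] []
```

Emit:
step_arm(targets=[0,-7.92,0,3.6,0.98,1.28,0.7,0,-7.92,0,3.6,0.98,1.28,0.7,0,-7.92,0,3.6,0.98,1.28,0.7,0,-7.92,0,3.6,0.98,1.28,0.7,0,-7.92,0,3.6,0.98,1.28,0.7,0,-7.92,0,3.6,0.98,1.28,0.7,0,-7.92,0,3.6,0.98,1.28,0.7,0,-7.92,0,3.6,0.98,1.28,0.7])

```text
time_s: 27.27
position: [0.4092, 0.3985, 0.1991]
tcp_rot: [0.311, -0.311, -0.634, 0.635]
contact_force: [-0.8, 0.3, -0.7]
opening: 0.0616
```

Emit:
step_arm(targets=[0,0,0,0,4.5,0,0.7,0,0,0,0,4.5,0,0.7,0,0,0,0,4.5,0,0.7,0,0,0,0,4.8,0,0.7,0,0,0,0,5.12,0,0.7,0,0,0,0,5.12,0,0.3,0,0,0,0,5.12,0,0.3,0,0,0,0,5.12,0,0.3,0,0,0,0,5.12,0,0.3,0,0,0,0,5.12,0,0.3], squeeze=35)

```text
time_s: 28.1
position: [0.4112, 0.4002, 0.0489]
tcp_rot: [-0.31, 0.311, 0.637, -0.634]
contact_force: [0.1, 0.1, 3.0]
opening: 0.0355
```

Emit:
step_arm(targets=[0,0,0,0,0,0,0.3,0,0,0,0,0,0,0.3,0,0,0,0,0,0,0.3,0,0,0,0,0,0,0.3])

```text
time_s: 28.43
position: [0.4112, 0.4002, 0.0489]
tcp_rot: [-0.31, 0.311, 0.637, -0.634]
contact_force: [1.3, -0.2, 6.8]
opening: 0.0357
```

```bash
python3 - <<'E'
from plan import *
plan([(.4095,.399,.34,127.9),(.5356,.1993,.34,127.9),(.5356,.1993,.29,127.9)])
E
```

```text
now [0.4112 0.4002 0.0489] theta 127.9 q [ 0.73  0.26  1.99 -0.    0.89 -1.5 ] F [ 1.3 -0.2  6.8] op 0.0357 t 28.4
(0.4095, 0.399, 0.34, 127.9) -> [0.05, -0.0, 0.0, 0.01, -9.7, 0.02] rows>=7.0
(0.5356, 0.1993, 0.34, 127.9) -> [0.0, 0.0, 0.0, -7.83, 0.0, 0.77] rows>=5.7
(0.5356, 0.1993, 0.29, 127.9) -> [0.0, 0.0, 0.0, 0.0, 1.67, 0.0] rows>=1.2
```

Emit:
step_arm(targets=[0,0,0,0,-9.7,0,0.3,0,0,0,0,-9.7,0,0.3,0,0,0,0,-9.7,0,0.3,0,0,0,0,-9.7,0,0.3,0,0,0,0,-9.7,0,0.3,0,0,0,0,-9.7,0,0.3,0,0,0,0,-9.7,0,0.3,0,0,0,0,-9.7,0,0.3,0,0,0,0,-9.7,0,0.3])

```text
time_s: 29.18
position: [0.4107, 0.3998, 0.3419]
tcp_rot: [-0.31, 0.312, 0.638, -0.633]
contact_force: [0.0, -0.2, -2.3]
opening: 0.036
```

Emit:
step_arm(targets=[0,0,0,-7.83,0,0.77,0.3,0,0,0,-7.83,0,0.77,0.3,0,0,0,-7.83,0,0.77,0.3,0,0,0,-7.83,0,0.77,0.3,0,0,0,-7.83,0,0.77,0.3,0,0,0,-7.83,0,0.77,0.3,0,0,0,-7.83,0,0.77,0.3,0,0,0,-7.83,0,0.77,0.3,0,0,0,-7.83,0,0.77,0.3])

```text
time_s: 29.93
position: [0.5346, 0.1991, 0.3355]
tcp_rot: [0.312, -0.31, -0.634, 0.636]
contact_force: [-0.1, 0.4, -1.7]
opening: 0.0358
```

```bash
python3 - <<'E'
from plan import *
plan([(.5357,.1993,.29,127.9)])
a=get_image("side");b=get_image("top")
cv2.imwrite("pics/c9.png",cv2.resize(np.hstack([b["color"][195:295,135:235],a["color"][80:200,215:315][20:]])[:,:,::-1],None,fx=4,fy=4,interpolation=cv2.INTER_CUBIC))
E
```

```text
now [0.5346 0.1991 0.3355] theta 127.8 q [ 0.31  0.02  1.7   0.    1.42 -1.92] F [-0.1  0.4 -1.7] op 0.0358 t 29.9
(0.5357, 0.1993, 0.29, 127.9) -> [-0.03, -0.01, 0.02, -0.02, 1.52, -0.04] rows>=1.1
```

View pics/c9.png

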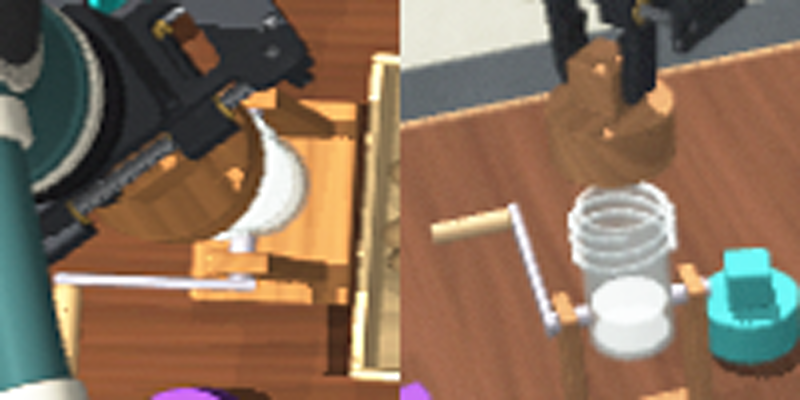

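Picture: the cap is held squarely above the jar and the jar is upright. Lowering it gently onto the neck.

Emit:
step_arm(targets=[0,0,0,0,0.8,0,0.3,0,0,0,0,1.4,0,0.3,0,0,0,0,1.5,0,0.3,0,0,0,0,1.6,0,0.3,0,0,0,0,1.7,0,0.3,0,0,0,0,1.8,0,0.3,0,0,0,0,1.9,0,0.3,0,0,0,0,2,0,0.3,0,0,0,0,2.07,0,0.3,0,0,0,0,2.07,0,0.3])

```text
time_s: 30.87
position: [0.5367, 0.1997, 0.2795]
tcp_rot: [-0.31, 0.312, 0.637, -0.634]
contact_force: [-3.2, -0.2, 10.6]
opening: 0.0358
```

```bash
python3 - <<'E'
from plan import *
plan([]);print(state()['ft_torque'])
E
```

```text
now [0.5367 0.1997 0.2795] theta 127.9 q [ 0.31  0.04  1.78  0.    1.31 -1.92] F [-3.2 -0.2 10.6] op 0.0358 t 30.9
[0.14870994 0.91410902 0.07910886]
```

Emit:
step_arm(targets=[0,1.15,0,0,0.01,0,0.3,0,2.3,0,0,0.02,0,0.3,0,3.45,0,0,0.03,0,0.3,0,4.6,0,0,0.04,0,0.3,0,5.75,0,0,0.05,0,0.3,0,6.9,0,0,0.06,0,0.3,0,8.05,0,0,0.075,0,0.3,0,9.2,0,0,0.09,0,0.3,0,10.35,0,0,0.105,0,0.3,0,11.5,0,0,0.12,0,0.3])

```text
time_s: 31.7
position: [0.538, 0.1988, 0.2757]
tcp_rot: [-0.577, 0.58, 0.408, -0.404]
contact_force: [2.1, -2.8, 9.6]
opening: 0.0358
```

```bash
python3 - <<'E'
from plan import *
plan([]);print(state()['ft_torque'])
E
```

```text
now [0.538  0.1988 0.2757] theta 70.1 q [ 0.31  0.05  1.78 -0.    1.3  -0.91] F [ 2.1 -2.8  9.6] op 0.0358 t 31.7
[-0.90912433 -0.16353917  0.27274473]
```

Emit:
step_arm(targets=[0,1.15,0,0,0.013,0,0.3,0,2.3,0,0,0.027,0,0.3,0,3.45,0,0,0.04,0,0.3,0,4.6,0,0,0.053,0,0.3,0,5.75,0,0,0.067,0,0.3,0,6.9,0,0,0.08,0,0.3,0,8.05,0,0,0.093,0,0.3,0,9.2,0,0,0.107,0,0.3,0,10.35,0,0,0.12,0,0.3,0,11.5,0,0,0.133,0,0.3])

```text
time_s: 32.53
position: [0.5366, 0.198, 0.2716]
tcp_rot: [-0.702, 0.704, 0.079, -0.077]
contact_force: [-4.0, -5.1, 12.7]
opening: 0.0356
```

```bash
python3 - <<'E'
from plan import *
plan([]);print(state()['ft_torque'])
E
```

```text
now [0.5366 0.198  0.2716] theta 12.6 q [ 0.31  0.05  1.79 -0.    1.3   0.09] F [-4.  -5.1 12.7] op 0.0356 t 32.5
[-1.17243916  1.12952413  0.34646945]
```

Emit:
step_arm(targets=[0,1.15,0,0,0.013,0,0.3,0,2.3,0,0,0.027,0,0.3,0,3.45,0,0,0.04,0,0.3,0,4.6,0,0,0.053,0,0.3,0,5.75,0,0,0.067,0,0.3,0,6.9,0,0,0.08,0,0.3,0,8.05,0,0,0.093,0,0.3,0,9.2,0,0,0.107,0,0.3,0,10.35,0,0,0.12,0,0.3,0,11.5,0,0,0.133,0,0.3])

```text
time_s: 33.37
position: [0.5361, 0.1988, 0.2674]
tcp_rot: [0.654, -0.653, 0.269, -0.271]
contact_force: [-4.7, -3.1, 10.7]
opening: 0.0357
```

```bash
python3 - <<'E'
from plan import *
plan([]);print(state()['ft_torque'])
a=get_image("side")
crop(a,200,100,350,220,4,"pics/c10.png")
E
```

```text
now [0.5361 0.1988 0.2674] theta -44.9 q [ 0.31  0.05  1.8  -0.    1.29  1.1 ] F [-4.7 -3.1 10.7] op 0.0357 t 33.4
[-0.50299568  1.23716226  0.24217006]
```

View pics/c10.png

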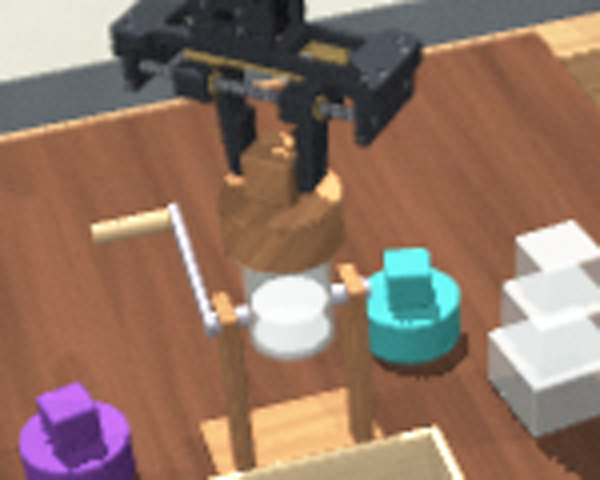

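Picture: the cap is down over the neck thread, level and turning in. I'll continue, then re-grip.

Emit:
step_arm(targets=[0,1.3,0,0,0.015,0,0.3,0,2.6,0,0,0.03,0,0.3,0,3.9,0,0,0.045,0,0.3,0,5.2,0,0,0.06,0,0.3,0,6.5,0,0,0.075,0,0.3,0,7.8,0,0,0.09,0,0.3,0,9.1,0,0,0.105,0,0.3,0,10.4,0,0,0.12,0,0.3,0,11.7,0,0,0.135,0,0.3,0,13,0,0,0.15,0,0.3])

```text
time_s: 34.25
position: [0.5369, 0.199, 0.2628]
tcp_rot: [-0.407, 0.405, -0.578, 0.58]
contact_force: [-2.2, -2.5, 9.5]
opening: 0.0358
```

Emit:
step_arm(targets=[0,0,0,0,0,0,0.65,0,0,0,0,0,0,0.65,0,0,0,0,0,0,0.65,0,0,0,0,0,0,0.65,0,0,0,0,0,0,0.65,0,-1.4,0,0,0,0,0.65,0,-2.8,0,0,0,0,0.65,0,-4.2,0,0,0,0,0.65,0,-5.6,0,0,0,0,0.65,0,-7,0,0,0,0,0.65])

```text
time_s: 35.08
position: [0.5355, 0.1992, 0.2589]
tcp_rot: [-0.564, 0.564, -0.427, 0.427]
contact_force: [-0.4, -0.1, -0.2]
opening: 0.0573
```

Emit:
step_arm(targets=[0,-11,0,0,0,0,0.65,0,-11,0,0,0,0,0.65,0,-11,0,0,0,0,0.65,0,-11,0,0,0,0,0.65,0,-11,0,0,0,0,0.65,0,-11,0,0,0,0,0.65,0,-11,0,0,0,0,0.65,0,-11,0,0,0,0,0.65,0,-11,0,0,0,0,0.65,0,-11,0,0,0,0,0.3])

```text
time_s: 35.92
position: [0.5355, 0.1992, 0.259]
tcp_rot: [-0.697, 0.697, -0.121, 0.121]
contact_force: [-0.0, -0.2, 0.5]
opening: 0.0529
```

```bash
python3 - <<'E'
from plan import *
plan([]);print(state()['ft_torque'])
E
```

```text
now [0.5355 0.1992 0.259 ] theta -19.7 q [0.31 0.06 1.81 0.   1.28 0.66] F [-0.  -0.2  0.5] op 0.0529 t 35.9
[-0.02137629  0.09733502  0.01466048]
```

Emit:
step_arm(targets=[0,0,0,0,0,0,0.3,0,0,0,0,0,0,0.3,0,0,0,0,0,0,0.3,0,0,0,0,0,0,0.3,0,0,0,0,0,0,0.3,0,0,0,0,0,0,0.3,0,0,0,0,0,0,0.3], squeeze=35)

```text
time_s: 36.5
position: [0.5356, 0.1991, 0.2592]
tcp_rot: [-0.697, 0.697, -0.121, 0.12]
contact_force: [0.2, -0.9, 0.3]
opening: 0.0363
```

Emit:
step_arm(targets=[0,1.1,0,0,0.013,0,0.3,0,2.2,0,0,0.027,0,0.3,0,3.3,0,0,0.04,0,0.3,0,4.4,0,0,0.053,0,0.3,0,5.5,0,0,0.067,0,0.3,0,6.6,0,0,0.08,0,0.3,0,7.7,0,0,0.093,0,0.3,0,8.8,0,0,0.107,0,0.3,0,9.9,0,0,0.12,0,0.3,0,11,0,0,0.133,0,0.3])

```text
time_s: 37.33
position: [0.5363, 0.1992, 0.2567]
tcp_rot: [0.562, -0.561, 0.429, -0.43]
contact_force: [-0.6, -1.4, 5.4]
opening: 0.036
```

```bash
python3 - <<'E'
from plan import *
plan([]);print(state()['ft_torque'])
E
```

```text
now [0.5363 0.1992 0.2567] theta -74.9 q [ 0.31  0.06  1.81 -0.    1.27  1.62] F [-0.6 -1.4  5.4] op 0.0360 t 37.3
[-0.09447927  0.34267096  0.07252243]
```

Emit:
step_arm(targets=[0,0.5,0,0,0.01,0,0.3,0,1,0,0,0.02,0,0.3,0,1.5,0,0,0.02,0,0.3,0,1.5,0,0,0.02,0,0.3,0,1.5,0,0,0.02,0,0.3])

```text
time_s: 37.75
position: [0.5366, 0.1994, 0.2567]
tcp_rot: [0.534, -0.532, 0.464, -0.465]
contact_force: [-0.0, 0.5, 5.0]
opening: 0.0363
```

```bash
python3 - <<'E'
from plan import *
plan([]);print(state()['ft_torque'])
E
```

```text
now [0.5366 0.1994 0.2567] theta -82.1 q [ 0.31  0.06  1.81 -0.    1.27  1.75] F [-0.   0.5  5. ] op 0.0363 t 37.8
[-0.12780705  0.35751213 -0.05668648]
```

Emit:
step_arm(targets=[0,0.5,0,0,0.01,0,0.3,0,1,0,0,0.01,0,0.3,0,1.5,0,0,0.02,0,0.3,0,2,0,0,0.02,0,0.3,0,2.5,0,0,0.03,0,0.3,0,3,0,0,0.03,0,0.3,0,3,0,0,0.03,0,0.3])

```text
time_s: 38.33
position: [0.5371, 0.1996, 0.2567]
tcp_rot: [-0.469, 0.466, -0.53, 0.531]
contact_force: [-1.3, 0.8, 7.8]
opening: 0.0363
```

```bash
python3 - <<'E'
from plan import *
plan([]);print(state()['ft_torque'])
a=get_image("side")
crop(a,200,100,350,220,4,"pics/c11.png")
E
```

```text
now [0.5371 0.1996 0.2567] theta -97.2 q [ 0.31  0.06  1.81 -0.    1.27  2.01] F [-1.3  0.8  7.8] op 0.0363 t 38.3
[-0.11489097  0.36327823 -0.05470637]
```

View pics/c11.png

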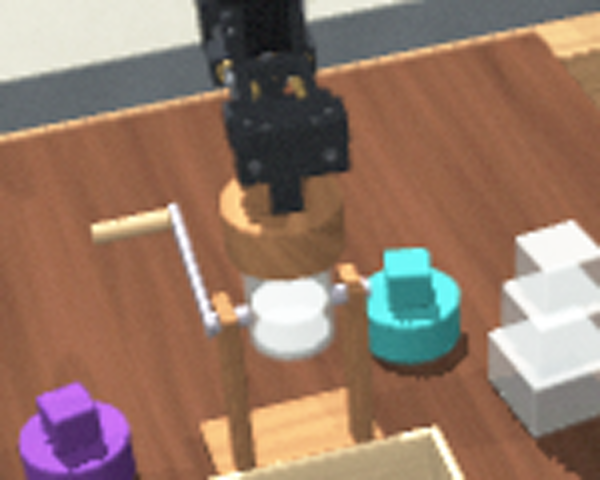

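Emit:
step_arm(targets=[0,0.8,0,0,0,0,0.3,0,1.6,0,0,0,0,0.3,0,2.4,0,0,0,0,0.3,0,3.2,0,0,0,0,0.3,0,4,0,0,0,0,0.3,0,4,0,0,0,0,0.3], squeeze=50)

```text
time_s: 38.88
position: [0.5358, 0.1989, 0.2567]
tcp_rot: [-0.369, 0.368, -0.603, 0.604]
contact_force: [-4.0, -2.4, 10.5]
opening: 0.0354
```

```bash
python3 - <<'E'
from plan import *
plan([]);print(state()['ft_torque'])
E
```

```text
now [0.5358 0.1989 0.2567] theta -117.3 q [ 0.31  0.06  1.81 -0.    1.27  2.36] F [-4.  -2.4 10.5] op 0.0354 t 38.9
[-0.30071815  0.95220236 -0.18837753]
```

Emit:
step_arm(targets=[0,0,0,0,0,0,0.8,0,0,0,0,0,0,0.8,0,0,0,0,0,0,0.8,0,0,0,0,0,0,0.8,0,0,0,0,0,0,0.8,0,0,0,0,0,0,0.8,0,0,0,0,-1.5,0,0.8,0,0,0,0,-3,0,0.8,0,0,0,0,-3,0,0.8,0,0,0,0,-3,0,0.8])

```text
time_s: 39.72
position: [0.5377, 0.1999, 0.3486]
tcp_rot: [-0.372, 0.366, -0.603, 0.604]
contact_force: [0.6, -0.4, 0.6]
opening: 0.071
```

```bash
python3 - <<'E'
from plan import *
plan([])
a=get_image("side");a0=cv2.imread("pics/side0.png")[:,:,::-1]
def st(im):
    r=im[125:190,240:300].astype(int); h=cv2.cvtColor(im,cv2.COLOR_RGB2HSV)[125:190,240:300]
    m=(h[...,0]<16)&(h[...,0]>6)&(h[...,1]>100)&(h[...,2]>110); m=cv2.morphologyEx(m.astype('uint8'),cv2.MORPH_OPEN,np.ones((2,2)))
    n,l,s,c=cv2.connectedComponentsWithStats(m);k=1+np.argmax(s[1:,4]);return s[k].tolist(),c[k].round(1).tolist()
print(st(a0),st(a["color"]))
cv2.imwrite("pics/c12.png",cv2.resize(np.hstack([a0[120:200,240:310],a["color"][120:200,240:310]])[:,:,::-1],None,fx=5,fy=5,interpolation=cv2.INTER_CUBIC))
E
```

```text
now [0.5377 0.1999 0.3486] theta -117.1 q [ 0.31  0.02  1.68 -0.    1.43  2.36] F [ 0.6 -0.4  0.6] op 0.0710 t 39.7
([0, 0, 60, 53, 2400], [30.8, 21.6]) ([0, 0, 60, 53, 2384], [30.7, 21.7])
```

View pics/c12.png

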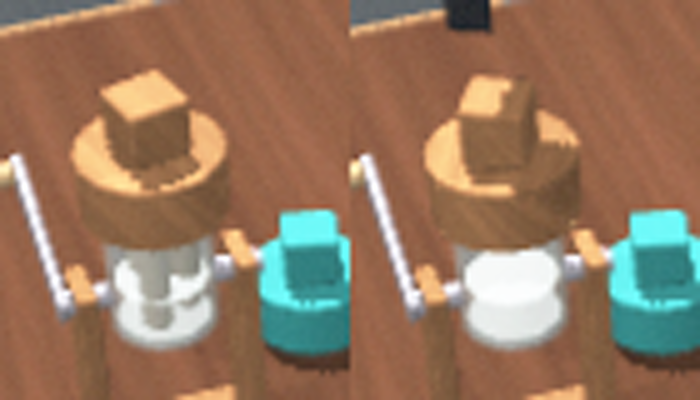

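Left is the start and right is now: the cap sits at the same height (skirt bottom at about row 248 in both) and the crank lies the same, so the cap is fully down and the jar upright. Next, locate the bench pieces.

```bash
cat > seg.py <<'E'
from plan import *
def seg(b):
    h=cv2.cvtColor(b["color"],cv2.COLOR_RGB2HSV); m=((h[...,2]>165)&(h[...,0]<30)).astype('uint8'); m[:,:325]=0;m[:200]=0;m[385:]=0;m[:,500:]=0
    for c in cv2.findContours(m,cv2.RETR_EXTERNAL,cv2.CHAIN_APPROX_NONE)[0]:
        if cv2.contourArea(c)<100: continue
        (u,v),wh,an=cv2.minAreaRect(c)
        z=.014 if max(wh)/min(wh)>3.5 else .03
        w=np.array([ray(b,p,z)[:2] for p in cv2.boxPoints(((u,v),wh,an))]); e=[w[1]-w[0],w[2]-w[1]]; e.sort(key=np.linalg.norm)
        print("px",round(u),round(v),"ctr",w.mean(0).round(4),"size",[round(float(np.linalg.norm(k)),3) for k in e],"long axis deg %.1f"%(np.degrees(np.arctan2(e[1][1],e[1][0]))%180))
E
python3 - <<'E'
from seg import *
b=get_image("top");seg(b)
for l in("woodblock","beater","bar_long","bar_short"):print(l,[(round(d['p'],2),np.round(d['location'])) for d in spot_point(b,l)[:3]])
plan([(.52,-.167,.30,102.2)])
E
```

```text
px 429 347 ctr [ 0.2939 -0.3512] size [0.062, 0.201] long axis deg 109.3
px 357 272 ctr [ 0.4757 -0.1714] size [0.03, 0.075] long axis deg 10.3
px 470 271 ctr [ 0.4852 -0.4537] size [0.048, 0.149] long axis deg 13.8
px 434 256 ctr [ 0.5206 -0.3629] size [0.045, 0.099] long axis deg 174.2
woodblock [(0.98, array([432., 255.]))]
beater [(0.86, array([427., 346.])), (0.74, array([466., 265.])), (0.68, array([434., 255.]))]
bar_long [(0.67, array([353., 254.]))]
bar_short [(0.49, array([271., 254.])), (0.4, array([213., 162.])), (0.37, array([373., 170.]))]
now [0.5347 0.1988 0.3413] theta -117.1 q [ 0.31  0.02  1.69 -0.    1.43  2.36] F [ 0.1  0.2 -0.3] op 0.0707 t 40.0
(0.52, -0.167, 0.3, 102.2) -> [-0.03, 28.14, 0.05, 11.07, 1.39, 5.13] rows>=19.6
```

```bash
python3 - <<'E'
from plan import *
plan([(.53,.0,.26,-97),(.52,-.167,.12,-77.8),(.52,-.167,.004,-77.8),(.52,-.167,.13,-77.8),(.466,.045,.13,-1.8),(.466,.045,.012,-1.8)])
E
```

```text
now [0.5347 0.1988 0.3413] theta -117.1 q [ 0.31  0.02  1.69 -0.    1.43  2.36] F [ 0.1  0.2 -0.3] op 0.0707 t 40.0
(0.53, 0.0, 0.26, -97) -> [0.04, -4.02, 0.03, 5.96, 2.72, 2.89] rows>=5.2
(0.52, -0.167, 0.12, -77.8) -> [0.0, -3.84, 0.0, 5.57, 4.67, 0.35] rows>=5.2
(0.52, -0.167, 0.004, -77.8) -> [0.0, 0.0, 0.0, 0.0, 3.87, 0.0] rows>=2.8
(0.52, -0.167, 0.13, -77.8) -> [0.0, 0.0, 0.0, 0.0, -4.2, 0.0] rows>=3.0
(0.466, 0.045, 0.13, -1.8) -> [0.0, -15.2, 0.0, -7.29, 0.0, -0.27] rows>=10.6
(0.466, 0.045, 0.012, -1.8) -> [0.0, 0.0, 0.0, 0.0, 3.93, 0.0] rows>=2.8
```

Emit:
step_arm(targets=[0,-4.02,0,5.96,2.72,2.89,0.7,0,-4.02,0,5.96,2.72,2.89,0.7,0,-4.02,0,5.96,2.72,2.89,0.7,0,-4.02,0,5.96,2.72,2.89,0.7,0,-4.02,0,5.96,2.72,2.89,0.7,0,-4.02,0,5.96,2.72,2.89,0.7,0,-4.02,0,5.96,2.72,2.89,0.7])

```text
time_s: 40.6
position: [0.5293, -0.0018, 0.2591]
tcp_rot: [0.466, -0.469, 0.532, -0.529]
contact_force: [0.1, -0.1, -0.0]
opening: 0.0619
```

Emit:
step_arm(targets=[0,-3.84,0,5.57,4.67,0.35,0.7,0,-3.84,0,5.57,4.67,0.35,0.7,0,-3.84,0,5.57,4.67,0.35,0.7,0,-3.84,0,5.57,4.67,0.35,0.7,0,-3.84,0,5.57,4.67,0.35,0.7,0,-3.84,0,5.57,4.67,0.35,0.7,0,-3.84,0,5.57,4.67,0.35,0.7])

```text
time_s: 41.18
position: [0.5198, -0.1665, 0.1196]
tcp_rot: [-0.549, 0.55, -0.447, 0.443]
contact_force: [-0.6, 0.5, -0.5]
opening: 0.0617
```

Emit:
step_arm(targets=[0,0,0,0,1.3,0,0.7,0,0,0,0,2.5,0,0.7,0,0,0,0,3.4,0,0.7,0,0,0,0,3.83,0,0.7,0,0,0,0,3.83,0,0.2,0,0,0,0,3.83,0,0.2,0,0,0,0,3.83,0,0.2,0,0,0,0,3.83,0,0.2,0,0,0,0,3.83,0,0.2,0,0,0,0,3.83,0,0.2], squeeze=25)

```text
time_s: 42.02
position: [0.5231, -0.1671, 0.0094]
tcp_rot: [0.551, -0.549, 0.443, -0.446]
contact_force: [-0.0, 2.1, 7.0]
opening: 0.0292
```

Emit:
step_arm(targets=[0,0,0,0,0,0,0.2,0,0,0,0,0,0,0.2])

```text
time_s: 42.18
position: [0.5231, -0.1671, 0.0094]
tcp_rot: [0.551, -0.549, 0.443, -0.446]
contact_force: [0.1, 2.5, 6.4]
opening: 0.0295
```

Emit:
step_arm(targets=[0,0,0,0,-1.3,0,0.2,0,0,0,0,-2.6,0,0.2,0,0,0,0,-3.9,0,0.2,0,0,0,0,-4.2,0,0.2,0,-7,0,-3.5,-4.2,0,0.2,0,-7,0,-3.5,-4.2,0,0.2,0,-7,0,-3.5,-4.2,0,0.2,0,-7,0,-3.5,-4.2,0,0.2,0,-7,0,-3.5,-4.2,0,0.2,0,-7,0,-3.5,-4.2,0,0.2])

```text
time_s: 43.02
position: [0.4985, -0.0634, 0.1329]
tcp_rot: [-0.659, 0.659, -0.257, 0.257]
contact_force: [-0.3, -0.5, -0.6]
opening: 0.0293
```

Emit:
step_arm(targets=[0,-8.2,0,-3.26,0,1.96,0.2,0,-8.2,0,-3.26,0,1.96,0.2,0,-8.2,0,-3.26,0,1.96,0.2,0,-8.2,0,-3.26,0,1.96,0.2,0,-8.2,0,-3.26,0,1.96,0.2,0,-8.2,0,-3.26,0,1.96,0.2,0,-8.2,0,-3.26,0,1.96,0.2,0,-8.2,0,-3.26,0,1.96,0.2])

```text
time_s: 43.68
position: [0.4672, 0.0454, 0.133]
tcp_rot: [-0.707, 0.707, -0.013, 0.013]
contact_force: [0.2, -0.7, -1.5]
opening: 0.0295
```

```bash
python3 - <<'E'
from plan import *
plan([(.466,.045,.02,-1.8)])
a=get_image("side");b=get_image("top")
cv2.imwrite("pics/c13.png",cv2.resize(np.hstack([b["color"][200:300,215:320],a["color"][190:290,240:340]])[:,:,::-1],None,fx=3.9,fy=3.9,interpolation=cv2.INTER_CUBIC))
E
```

```text
now [0.4672 0.0454 0.133 ] theta -2.1 q [ 0.04 -0.03  2.14 -0.    1.04  0.08] F [ 0.2 -0.7 -1.5] op 0.0295 t 43.7
(0.466, 0.045, 0.02, -1.8) -> [0.0, -0.06, -0.0, -0.04, 3.77, -0.01] rows>=2.7
```

View pics/c13.png

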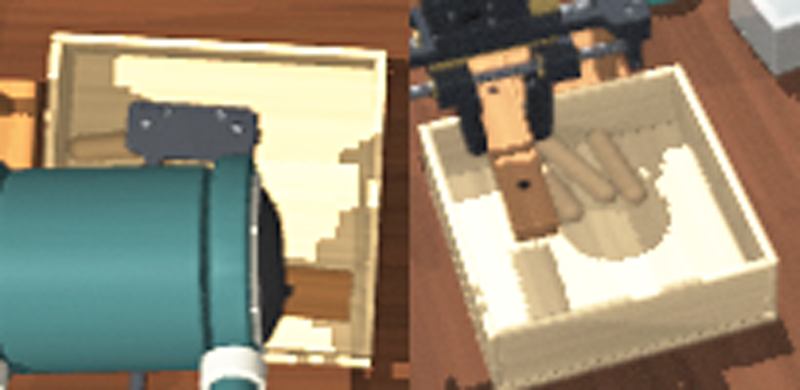

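Picture: the bar hangs lengthwise (along y) over the crate's near side at about (285,275), and the sticks lie at the far left, flat. Lowering the bar.

Emit:
step_arm(targets=[0,0,0,-0.04,1,0,0.2,0,0,0,-0.04,2,0,0.2,0,0,0,-0.04,2.6,0,0.2,0,0,0,-0.04,3.1,0,0.2,0,0,0,-0.04,3.5,0,0.2,0,0,0,-0.04,3.7,0,0.2,0,0,0,-0.04,3.7,0,0.2])

```text
time_s: 44.37
position: [0.4648, 0.0453, 0.0207]
tcp_rot: [-0.707, 0.707, -0.013, 0.011]
contact_force: [-0.0, 0.0, -1.0]
opening: 0.0297
```

```bash
python3 - <<'E'
from plan import *
plan([]);a=get_image("side")
for p in[(269,230),(284,246),(273,224),(291,239),(287,222),(300,240)]: print(p,ray(a,p,.015).round(3))
E
```

```text
now [0.4648 0.0453 0.0207] theta -1.9 q [ 0.04  0.13  2.22 -0.    0.8   0.08] F [-0.  0. -1.] op 0.0297 t 44.4
(269, 230) [0.498 0.144 0.015]
(284, 246) [0.52  0.066 0.015]
(273, 224) [0.517 0.164 0.015]
(291, 239) [0.547 0.085 0.015]
(287, 222) [0.558 0.157 0.015]
(300, 240) [0.569 0.072 0.015]
```

Emit:
step_arm(targets=[0,0,0,0,0.13,0,0.2,0,0,0,0,0.13,0,0.43,0,0,0,0,0.13,0,0.43,0,0,0,0,0.13,0,0.43,0,0,0,0,0,0,0.43,0,0,0,0,-1.2,0,0.43,0,0,0,0,-2.4,0,0.43,0,0,0,0,-3.6,0,0.6,0,0,0,0,-4,0,0.7,0,0,0,0,-4,0,0.7])

```text
time_s: 45.25
position: [0.4699, 0.0459, 0.1475]
tcp_rot: [0.707, -0.707, 0.008, -0.015]
contact_force: [0.3, -0.6, 1.0]
opening: 0.056
```

```bash
python3 - <<'E'
from seg import *
b=get_image("top");seg(b)
plan([(.466,.045,.14,-1.8),(.50,-.16,.14,-43),(.5195,-.3625,.13,-95.8),(.5195,-.3625,.020,-95.8),(.5195,-.3625,.16,-95.8),(.54,-.14,.16,-95.8),(.5475,-.008,.13,-91.8),(.5475,-.008,.03,-91.8)])
E
```

```text
px 429 347 ctr [ 0.2939 -0.3512] size [0.062, 0.201] long axis deg 109.3
px 470 271 ctr [ 0.4853 -0.454 ] size [0.048, 0.149] long axis deg 13.8
px 434 256 ctr [ 0.5206 -0.3629] size [0.045, 0.099] long axis deg 174.2
now [0.468  0.0458 0.1448] theta -1.8 q [ 0.04 -0.05  2.13 -0.    1.05  0.08] F [ 1.1 -0.1  0.4] op 0.0596 t 45.3
(0.466, 0.045, 0.14, -1.8) -> [-0.0, -0.0, 0.07, -0.07, 0.16, -0.03] rows>=0.1
(0.5, -0.16, 0.14, -43) -> [0.0, 8.24, 0.0, 1.35, 0.0, -6.79] rows>=5.8
(0.5195, -0.3625, 0.13, -95.8) -> [0.0, 10.56, 0.0, 5.08, 0.33, -4.49] rows>=7.4
(0.5195, -0.3625, 0.02, -95.8) -> [0.0, 0.0, 0.0, 0.0, 3.67, 0.0] rows>=2.6
(0.5195, -0.3625, 0.16, -95.8) -> [0.0, 0.0, 0.0, 0.0, -4.67, 0.0] rows>=3.4
(0.54, -0.14, 0.16, -95.8) -> [0.0, 0.0, 0.0, -7.45, 0.0, -0.07] rows>=5.4
(0.5475, -0.008, 0.13, -91.8) -> [0.0, -0.8, 0.0, -4.4, 1.0, -0.2] rows>=3.3
(0.5475, -0.008, 0.03, -91.8) -> [0.0, 0.0, 0.0, 0.0, 3.33, 0.0] rows>=2.4
```

Emit:
step_arm(targets=[0,8.24,0,1.35,0,-6.79,0.75,0,8.24,0,1.35,0,-6.79,0.75,0,8.24,0,1.35,0,-6.79,0.75,0,8.24,0,1.35,0,-6.79,0.75,0,8.24,0,1.35,0,-6.79,0.75,0,8.24,0,1.35,0,-6.79,0.75,0,8.24,0,1.35,0,-6.79,0.75,0,8.24,0,1.35,0,-6.79,0.75])

```text
time_s: 45.97
position: [0.4985, -0.159, 0.14]
tcp_rot: [0.658, -0.658, 0.26, -0.257]
contact_force: [0.8, 1.8, -0.8]
opening: 0.0664
```

Emit:
step_arm(targets=[0,10.56,0,5.08,0.33,-4.49,0.75,0,10.56,0,5.08,0.33,-4.49,0.75,0,10.56,0,5.08,0.33,-4.49,0.75,0,10.56,0,5.08,0.33,-4.49,0.75,0,10.56,0,5.08,0.33,-4.49,0.75,0,10.56,0,5.08,0.33,-4.49,0.75,0,10.56,0,5.08,0.33,-4.49,0.75,0,10.56,0,5.08,0.33,-4.49,0.75,0,10.56,0,5.08,0.33,-4.49,0.75,0,10.56,0,5.08,0.33,-4.49,0.75])

```text
time_s: 46.8
position: [0.5196, -0.3598, 0.1313]
tcp_rot: [0.475, -0.475, 0.524, -0.523]
contact_force: [-0.7, -0.6, -0.1]
opening: 0.0661
```

```bash
python3 - <<'E'
from plan import *
plan([(.5195,-.3625,.014,-95.8)])
E
```

```text
now [ 0.5196 -0.3598  0.1313] theta -95.5 q [-0.65  0.27  1.8   0.    1.07  1.02] F [-0.7 -0.6 -0.1] op 0.0661 t 46.8
(0.5195, -0.3625, 0.014, -95.8) -> [0.02, 0.06, -0.01, 0.09, 3.91, 0.01] rows>=2.8
```

Emit:
step_arm(targets=[0,0,0,0.09,1.3,0,0.75,0,0,0,0.09,2.6,0,0.75,0,0,0,0.09,3.5,0,0.75,0,0,0,0.09,3.9,0,0.75,0,0,0,0.09,3.9,0,0.4,0,0,0,0.09,3.9,0,0.4,0,0,0,0.09,3.9,0,0.4,0,0,0,0.09,3.9,0,0.4,0,0,0,0.09,3.9,0,0.4,0,0,0,0.09,3.9,0,0.4], squeeze=25)

```text
time_s: 47.63
position: [0.5212, -0.3655, 0.0179]
tcp_rot: [-0.474, 0.474, -0.523, 0.526]
contact_force: [0.4, 1.8, 7.0]
opening: 0.0441
```

Emit:
step_arm(targets=[0,0,0,0,0,0,0.4,0,0,0,0,-1.3,0,0.4,0,0,0,0,-2.6,0,0.4,0,0,0,0,-3.9,0,0.4,0,0,0,0,-4.87,0,0.4,0,0,0,0,-4.87,0,0.4])

```text
time_s: 48.13
position: [0.5234, -0.3676, 0.1706]
tcp_rot: [-0.475, 0.473, -0.52, 0.53]
contact_force: [0.2, -0.4, -0.7]
opening: 0.0436
```

```bash
python3 - <<'E'
from plan import *
plan([(.54,-.14,.16,-95.8),(.5475,-.008,.13,-91.8),(.5475,-.008,.03,-91.8)])
E
```

```text
now [ 0.5234 -0.3676  0.1706] theta -95.8 q [-0.65  0.24  1.77 -0.    1.12  1.02] F [ 0.2 -0.4 -0.7] op 0.0436 t 48.1
(0.54, -0.14, 0.16, -95.8) -> [-0.14, -0.0, 0.09, -7.61, 0.29, -0.22] rows>=5.5
(0.5475, -0.008, 0.13, -91.8) -> [0.0, -0.8, 0.0, -4.4, 1.0, -0.2] rows>=3.3
(0.5475, -0.008, 0.03, -91.8) -> [0.0, 0.0, 0.0, 0.0, 3.33, 0.0] rows>=2.4
```

Emit:
step_arm(targets=[0,0,0,-7.45,0,-0.07,0.4,0,0,0,-7.45,0,-0.07,0.4,0,0,0,-7.45,0,-0.07,0.4,0,0,0,-7.45,0,-0.07,0.4,0,0,0,-7.45,0,-0.07,0.4,0,0,0,-7.45,0,-0.07,0.4,0,0,0,-7.45,0,-0.07,0.4])

```text
time_s: 48.72
position: [0.5393, -0.1381, 0.1606]
tcp_rot: [0.475, -0.475, 0.524, -0.523]
contact_force: [-0.2, 0.3, -0.8]
opening: 0.0436
```

Emit:
step_arm(targets=[0,-0.8,0,-4.4,1,-0.2,0.4,0,-0.8,0,-4.4,1,-0.2,0.4,0,-0.8,0,-4.4,1,-0.2,0.4,0,-0.8,0,-4.4,1,-0.2,0.4,0,-0.8,0,-4.4,1,-0.2,0.4,0,-0.8,0,-4.4,1,-0.2,0.4,0,-0.8,0,-4.4,1,-0.2,0.4])

```text
time_s: 49.3
position: [0.5477, -0.0114, 0.1316]
tcp_rot: [-0.492, 0.492, -0.508, 0.508]
contact_force: [-0.1, -0.5, -0.7]
opening: 0.0439
```

```bash
python3 - <<'E'
from plan import *
plan([(.5475,-.008,.027,-91.8)])
E
```

```text
now [ 0.5477 -0.0114  0.1316] theta -91.9 q [-0.07  0.12  1.99 -0.    1.04  1.54] F [-0.1 -0.5 -0.7] op 0.0439 t 49.3
(0.5475, -0.008, 0.027, -91.8) -> [-0.0, -0.01, 0.01, -0.12, 3.49, -0.01] rows>=2.5
```

Emit:
step_arm(targets=[0,0,0,-0.12,1.2,0,0.4,0,0,0,-0.12,2.3,0,0.4,0,0,0,-0.12,3,0,0.4,0,0,0,-0.12,3.3,0,0.4,0,0,0,-0.12,3.5,0,0.4,0,0,0,-0.12,3.5,0,0.56,0,0,0,-0.12,3.5,0,0.56,0,0,0,-0.12,3.5,0,0.56,0,0,0,-0.12,3.5,0,0.56])

```text
time_s: 50.05
position: [0.5493, -0.0066, 0.0283]
tcp_rot: [-0.493, 0.491, -0.507, 0.509]
contact_force: [-0.2, -0.4, 0.3]
opening: 0.0493
```

Emit:
step_arm(targets=[0,0,0,0,-1,0,0.56,0,0,0,0,-2,0,0.56,0,0,0,0,-3,0,0.56,0,0,0,0,-4,0,0.56,0,0,0,0,-4,0,0.56])

```text
time_s: 50.47
position: [0.5529, -0.0064, 0.155]
tcp_rot: [-0.496, 0.489, -0.504, 0.511]
contact_force: [1.5, 0.0, 0.7]
opening: 0.0494
```

```bash
python3 - <<'E'
from seg import *
b=get_image("top");seg(b);a=get_image("side")
R=Rot.from_matrix
for p,q in(((464.4,247),(476.1,295.2)),):
    H=ray(b,p,.028);B=ray(b,q,.014);print("head",H,"ball",B,"axis deg",np.degrees(np.arctan2(*(H-B)[1::-1])))
for n,im in(("top",b),("side",a)): print(n,[(l,[(round(d['p'],2),np.round(d['location'],1).tolist()) for d in spot_point(im,l)[:3]]) for l in("beater","woodblock","bar_long")])
plan([])
E
```

```text
px 426 348 ctr [ 0.2917 -0.3448] size [0.062, 0.214] long axis deg 109.5
px 470 271 ctr [ 0.4852 -0.4537] size [0.048, 0.149] long axis deg 13.8
head [ 0.54442352 -0.44143406  0.028     ] ball [ 0.42358072 -0.47523607  0.014     ] axis deg 15.627310831037322
top [('beater', [(0.93, [466.2, 265.3]), (0.78, [427.6, 346.5])]), ('woodblock', [(0.55, [294.6, 238.5])]), ('bar_long', [(0.95, [271.6, 273.3]), (0.32, [249.3, 248.2])])]
side [('beater', [(0.69, [351.8, 429.6]), (0.6, [241.9, 415.8])]), ('woodblock', [(0.55, [302.4, 261.8])]), ('bar_long', [(0.64, [267.2, 258.9])])]
now [ 0.5463 -0.0062  0.1448] theta -91.8 q [-0.06  0.1   1.97 -0.    1.07  1.55] F [-0.2 -0.5 -0.5] op 0.0494 t 50.9
```

```bash
python3 - <<'E'
from plan import *
plan([(.53,-.25,.16,-85),(.5107,-.4508,.13,-74.4),(.5107,-.4508,.006,-74.4),(.5107,-.4508,.16,-74.4),(.55,-.2,.16,-80),(.561,.046,.14,-91.8),(.561,.046,.035,-91.8)])
E
```

```text
now [ 0.5463 -0.0062  0.1448] theta -91.8 q [-0.06  0.1   1.97 -0.    1.07  1.55] F [-0.2 -0.5 -0.5] op 0.0494 t 50.9
(0.53, -0.25, 0.16, -85) -> [0.03, -1.36, -0.0, 8.14, -0.51, -0.29] rows>=5.9
(0.5107, -0.4508, 0.13, -74.4) -> [0.0, -2.12, 0.0, 6.61, 1.0, -1.22] rows>=4.9
(0.5107, -0.4508, 0.006, -74.4) -> [0.0, 0.0, 0.0, 0.0, 4.13, 0.0] rows>=3.0
(0.5107, -0.4508, 0.16, -74.4) -> [0.0, 0.0, 0.0, 0.0, -5.13, 0.0] rows>=3.7
(0.55, -0.2, 0.16, -80) -> [0.0, 1.12, 0.0, -7.7, 0.0, 3.51] rows>=6.1
(0.561, 0.046, 0.14, -91.8) -> [0.0, 2.36, 0.0, -8.01, 0.67, 1.79] rows>=5.9
(0.561, 0.046, 0.035, -91.8) -> [0.0, 0.0, 0.0, 0.0, 3.5, 0.0] rows>=2.5
```

Emit:
step_arm(targets=[0,-1.36,0,8.1,-0.45,-0.29,0.56,0,-1.36,0,8.1,-0.45,-0.29,0.56,0,-1.36,0,8.1,-0.45,-0.29,0.56,0,-1.36,0,8.1,-0.45,-0.29,0.56,0,-1.36,0,8.1,-0.45,-0.29,0.56,0,-1.36,0,8.1,-0.45,-0.29,0.56,0,-1.36,0,8.1,-0.45,-0.29,0.56,0,-1.36,0,8.1,-0.45,-0.29,0.56])

```text
time_s: 51.53
position: [0.5304, -0.2506, 0.1589]
tcp_rot: [-0.52, 0.52, -0.479, 0.478]
contact_force: [0.1, 1.1, -0.0]
opening: 0.0494
```

Emit:
step_arm(targets=[0,-2.12,0,6.61,1,-1.22,0.56,0,-2.12,0,6.61,1,-1.22,0.56,0,-2.12,0,6.61,1,-1.22,0.56,0,-2.12,0,6.61,1,-1.22,0.56,0,-2.12,0,6.61,1,-1.22,0.56,0,-2.12,0,6.61,1,-1.22,0.56,0,-2.12,0,6.61,1,-1.22,0.56,0,-2.12,0,6.61,1,-1.22,0.56])

```text
time_s: 52.2
position: [0.512, -0.4476, 0.1287]
tcp_rot: [0.564, -0.563, 0.428, -0.427]
contact_force: [-0.0, -0.1, -0.2]
opening: 0.0494
```

```bash
python3 - <<'E'
from seg import *
b=get_image("side");print([(round(d['p'],2),np.round(d['location'],1).tolist()) for d in spot_point(b,"beater")[:3]])
plan([(.5107,-.4508,.006,-74.4)])
E
```

```text
[(0.82, [347.1, 428.0]), (0.77, [239.0, 418.2])]
now [ 0.5124 -0.4473  0.1296] theta -74.3 q [-0.75  0.36  1.69  0.    1.09  0.54] F [-0.8 -0.4  0.2] op 0.0493 t 52.3
(0.5107, -0.4508, 0.006, -74.4) -> [0.0, 0.02, -0.01, 0.1, 4.12, -0.09] rows>=3.0
```

Emit:
step_arm(targets=[0,0,0,0.1,1.3,-0.05,0.56,0,0,0,0.1,2.6,-0.05,0.56,0,0,0,0.1,3.6,-0.05,0.56,0,0,0,0.1,4.1,-0.05,0.56,0,0,0,0.1,4.1,-0.05,0.05,0,0,0,0.1,4.1,-0.05,0.05,0,0,0,0.1,4.1,-0.05,0.05,0,0,0,0.1,4.1,-0.05,0.05,0,0,0,0.1,4.1,-0.05,0.05,0,0,0,0.1,4.1,-0.05,0.05], squeeze=30)

```text
time_s: 53.13
position: [0.5123, -0.4539, 0.009]
tcp_rot: [-0.563, 0.563, -0.427, 0.429]
contact_force: [0.3, 0.3, 3.5]
opening: 0.0132
```

Emit:
step_arm(targets=[0,0,0,0,0,0,0.05,0,0,0,0,0,0,0.05,0,0,0,0,0,0,0.05])

```text
time_s: 53.38
position: [0.5123, -0.4539, 0.009]
tcp_rot: [-0.563, 0.563, -0.427, 0.429]
contact_force: [-0.3, 1.6, 7.8]
opening: 0.013
```

Emit:
step_arm(targets=[0,0,0,0,-1.3,0,0.05,0,0,0,0,-2.6,0,0.05,0,0,0,0,-3.9,0,0.05,0,0,0,0,-5.13,0,0.05,0,0,0,0,-5.13,0,0.05,0,0,0,0,-5.13,0,0.05])

```text
time_s: 53.88
position: [0.5129, -0.4547, 0.1652]
tcp_rot: [-0.563, 0.563, -0.425, 0.43]
contact_force: [-0.3, 0.7, -1.1]
opening: 0.0131
```

```bash
python3 - <<'E'
from seg import *
b=get_image("top");seg(b);print([(round(d['p'],2),np.round(d['location'],1).tolist()) for d in spot_point(b,"beater")[:3]])
plan([(.55,-.2,.16,-80)])
E
```

```text
px 426 347 ctr [ 0.2933 -0.3446] size [0.061, 0.212] long axis deg 108.2
px 487 240 ctr [ 0.5634 -0.4982] size [0.025, 0.057] long axis deg 109.6
[(0.94, [426.3, 346.0]), (0.63, [489.3, 263.9]), (0.61, [271.0, 252.2])]
now [ 0.5105 -0.4524  0.16  ] theta -74.4 q [-0.76  0.33  1.66 -0.    1.15  0.54] F [-0.5  0.2 -1.6] op 0.0129 t 54.0
(0.55, -0.2, 0.16, -80) -> [0.01, 1.12, -0.01, -7.75, 0.01, 3.53] rows>=6.1
```

Emit:
step_arm(targets=[0,1.12,0,-7.75,0,3.53,0.05,0,1.12,0,-7.75,0,3.53,0.05,0,1.12,0,-7.75,0,3.53,0.05,0,1.12,0,-7.75,0,3.53,0.05,0,1.12,0,-7.75,0,3.53,0.05,0,1.12,0,-7.75,0,3.53,0.05,0,1.12,0,-7.75,0,3.53,0.05,0,1.12,0,-7.75,0,3.53,0.05])

```text
time_s: 54.65
position: [0.5494, -0.1973, 0.1581]
tcp_rot: [-0.542, 0.543, -0.455, 0.452]
contact_force: [0.0, -0.9, -0.6]
opening: 0.0129
```

Emit:
step_arm(targets=[0,2.36,0,-8.01,0.5,1.79,0.05,0,2.36,0,-8.01,0.5,1.79,0.05,0,2.36,0,-8.01,0.5,1.79,0.05,0,2.36,0,-8.01,0.5,1.79,0.05,0,2.36,0,-8.01,0.5,1.79,0.05,0,2.36,0,-8.01,0.5,1.79,0.05,0,2.36,0,-8.01,0.5,1.79,0.05,0,2.36,0,-8.01,0.5,1.79,0.05,0,2.36,0,-8.01,0.5,1.79,0.05])

```text
time_s: 55.4
position: [0.5617, 0.0441, 0.1446]
tcp_rot: [0.491, -0.493, 0.508, -0.508]
contact_force: [1.4, -0.1, -0.6]
opening: 0.0128
```

```bash
python3 - <<'E'
from seg import *
plan([(.561,.046,.034,-91.8)])
a=get_image("side");b=get_image("top")
cv2.imwrite("pics/c14.png",cv2.resize(np.hstack([b["color"][200:300,215:320],a["color"][190:290,240:340]])[:,:,::-1],None,fx=3.9,fy=3.9,interpolation=cv2.INTER_CUBIC))
E
```

```text
now [0.5617 0.0441 0.1446] theta -91.8 q [ 0.03  0.13  1.94 -0.    1.07  1.64] F [ 1.4 -0.1 -0.6] op 0.0128 t 55.4
(0.561, 0.046, 0.034, -91.8) -> [0.02, -0.0, 0.01, -0.07, 3.69, -0.02] rows>=2.7
```

Emit:
step_arm(targets=[0,0,0,-0.06,1,0,0.05,0,0,0,-0.06,2,0,0.05,0,0,0,-0.06,2.7,0,0.05,0,0,0,-0.06,3.2,0,0.05,0,0,0,-0.06,3.5,0,0.05,0,0,0,-0.06,3.7,0,0.05,0,0,0,-0.06,3.7,0,0.05])

```text
time_s: 56.08
position: [0.5615, 0.046, 0.0338]
tcp_rot: [0.491, -0.492, 0.509, -0.508]
contact_force: [-0.3, 0.2, -0.0]
opening: 0.0132
```

```bash
python3 - <<'E'
from seg import *
plan([]);print(state()['ft_torque'])
E
```

```text
now [0.5615 0.046  0.0338] theta -91.9 q [ 0.04  0.27  2.01 -0.    0.86  1.64] F [-0.3  0.2 -0. ] op 0.0132 t 56.1
[ 0.00655343  0.13825171 -0.0007119 ]
```

Emit:
step_arm(targets=[0,0,0,0,0.07,0,0.05,0,0,0,0,0.15,0,0.05,0,0,0,0,0.2,0,0.05,0,0,0,0,0.2,0,0.05])

```text
time_s: 56.42
position: [0.5625, 0.0473, 0.0293]
tcp_rot: [-0.492, 0.492, -0.508, 0.508]
contact_force: [0.1, 0.1, -1.0]
opening: 0.013
```

```bash
python3 - <<'E'
from seg import *
plan([]);print(state()['ft_torque'])
E
```

```text
now [0.5625 0.0473 0.0293] theta -91.8 q [ 0.04  0.28  2.02 -0.    0.85  1.64] F [ 0.1  0.1 -1. ] op 0.0130 t 56.4
[-0.0566956   0.15959896 -0.00918615]
```

Still free. Releasing with a small opening, rising, then retreating to the side.

Emit:
step_arm(targets=[0,0,0,0,0,0,0.26,0,0,0,0,0,0,0.26,0,0,0,0,0,0,0.26,0,0,0,0,0,0,0.26,0,0,0,0,-0.5,0,0.26,0,0,0,0,-1.2,0,0.26,0,0,0,0,-2.4,0,0.26,0,0,0,0,-3.6,0,0.26,0,0,0,0,-4.8,0,0.26,0,0,0,0,-6,0,0.26])

```text
time_s: 57.25
position: [0.5617, 0.0473, 0.2105]
tcp_rot: [0.492, -0.492, 0.508, -0.508]
contact_force: [0.5, 0.3, 0.4]
opening: 0.0228
```

Emit:
step_arm(targets=[0,0,0,10,0,2,0.5,0,0,0,10,0,2,0.5,0,0,0,10,0,2,0.5,0,0,0,10,0,2,0.5,0,0,0,10,0,2,0.5,0,0,0,10,0,2,0.5,0,0,0,10,0,2,0.5,0,0,0,10,0,2,0.5,0,0,0,10,0,2,0.5,0,0,0,10,0,2,0.5])

```text
time_s: 58.08
position: [0.6122, -0.2547, 0.2084]
tcp_rot: [0.492, -0.491, 0.509, -0.508]
contact_force: [-0.8, 0.1, 0.1]
opening: 0.0442
```

```bash
python3 - <<'E'
from seg import *
plan([])
a=get_image("side");b=get_image("top")
top=cv2.resize(b["color"][195:305,130:325],None,fx=4,fy=4,interpolation=cv2.INTER_CUBIC)[:300+140]
L=cv2.resize(b["color"][195:310,145:325],None,fx=2.4,fy=2.4,interpolation=cv2.INTER_CUBIC)
S=cv2.resize(a["color"][125:295,205:345],None,fx=2.6,fy=2.6,interpolation=cv2.INTER_CUBIC)
C=np.zeros((max(L.shape[0],S.shape[0]),L.shape[1]+S.shape[1],3),'uint8');C[:L.shape[0],:L.shape[1]]=L;C[:S.shape[0],L.shape[1]:]=S
print(C.shape);cv2.imwrite("pics/c15.png",C[:,:,::-1]);seg(b)
E
```

```text
now [ 0.6122 -0.2547  0.2084] theta -91.9 q [-0.43  0.26  1.66  0.    1.22  1.17] F [-0.8  0.1  0.1] op 0.0442 t 58.1
(442, 796, 3)
px 440 344 ctr [ 0.3019 -0.379 ] size [0.019, 0.06] long axis deg 114.6
px 458 336 ctr [ 0.3219 -0.4246] size [0.041, 0.065] long axis deg 31.5
```

View pics/c15.png

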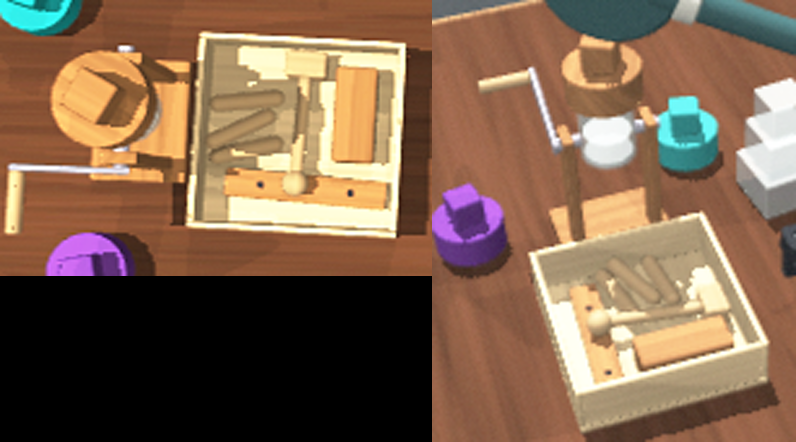

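The picture shows three sticks, the bar, the wood block and the beater all lying in the crate below the rim. The jar is capped with its crank at rest. As a last check I'll compare the crank and bystanders numerically with the start pictures.

```bash
python3 - <<'E'
from seg import *
def sh(A,B,x0,y0,x1,y1):
    g=lambda I:cv2.cvtColor(np.ascontiguousarray(I[y0:y1,x0:x1]),cv2.COLOR_RGB2GRAY)
    try:
        cc,W=cv2.findTransformECC(g(A),g(B),np.eye(2,3,dtype=np.float32),cv2.MOTION_TRANSLATION,(3,200,1e-6),None,3);return W[:,2].round(2).tolist(),round(cc,3)
    except cv2.error as e: return "fail"
A={n:cv2.imread(f"pics/{n}0.png")[:,:,::-1] for n in("side","top")}
B={n:get_image(n)["color"] for n in("side","top")}
for n,l,r in[("side","peg+arm",(222,146,256,186)),("side","peg",(220,150,244,162)),("side","skirt",(252,150,290,178)),("side","upright",(250,176,262,215)),("top","peg",(144,262,160,295)),("top","cap",(160,214,215,260)),
 ("top","tower",(180,132,230,185)),("top","helmet",(262,125,310,172)),("top","excav",(352,138,402,212)),("top","pot",(408,158,462,208)),("side","tower",(320,152,360,210)),("side","helmet",(358,210,400,250)),("side","excav",(362,265,435,316)),("side","pot",(394,314,444,370)),("top","purple",(160,288,206,330)),("top","turq",(138,172,184,212)),("top","bigbeater",(384,320,474,374))]:
    print(n,l,sh(A[n],B[n],*r))
E
```

```text
side peg+arm ([0.019999999552965164, 0.019999999552965164], 0.997)
side peg ([0.009999999776482582, -0.009999999776482582], 1.0)
side skirt ([0.10999999940395355, -0.11999999731779099], 0.849)
side upright ([-0.0, 0.019999999552965164], 0.999)
top peg ([0.009999999776482582, -0.009999999776482582], 1.0)
top cap ([0.7599999904632568, -0.009999999776482582], 0.912)
top tower ([-0.0, 0.0], 1.0)
top helmet ([-0.009999999776482582, -0.009999999776482582], 0.998)
top excav ([-0.12999999523162842, -0.3400000035762787], 0.847)
top pot ([9.739999771118164, -0.949999988079071], 0.273)
side tower ([-0.15000000596046448, -0.05000000074505806], 0.981)
side helmet ([-8.829999923706055, -1.309999942779541], 0.609)
side excav ([0.4000000059604645, 0.4699999988079071], 0.778)
side pot ([0.05000000074505806, -0.019999999552965164], 0.939)
top purple ([-0.009999999776482582, -0.009999999776482582], 1.0)
top turq ([-0.019999999552965164, -0.009999999776482582], 1.0)
top bigbeater ([0.2199999988079071, -0.15000000596046448], 0.579)
```

```bash
python3 -c "
from workcell import *
print(hand_in())"
```

```text
the job is handed in; nothing more can be done
None
```

I packed the crate and handed the job in at about 58 s of the 210 s allowed. I unscrewed the cap and set it on the bench, swung the jar over by its crank so all three sticks fell into the crate, then swung it back and screwed the cap down again. The long bar, the wood block and the smaller beater (the one that fits the given size) are in the crate. There was no short bar on the bench.

**Jar:** the crank peg matches its start picture to about 0.02 px, so the jar is fully upright.

**Cap:** it sits at its starting height and stopped going down as I turned it. The top-view match is 0.8 px off and looser (correlation 0.91), which I put down to the cap's new rotation.

**Crate:** the last picture shows three sticks, the bar, the block and the beater all lying below the rim. The beater rests partly on the bar.

**Bystanders:** the tower matches in both views, the helmet in the top view and the pot in the side view. The top-view pot and side-view helmet comparisons failed, probably because the arm or its shadow covered them. The excavator comparison was also poor (0.85 and 0.78, under half a pixel of shift) and I could not confirm it. I never worked near any of these four.

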